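# Load a mould into the locking tray of a studio rack

## Robot

A 7-joint arm with a two-finger parallel gripper is mounted at the origin on the work surface. World frame = base frame: x ahead of the robot, y to its left, z up, the work surface at z = 0. Lengths are in m, angles in rad, forces in N, time in s.
With the tool pointing down it reaches from about 0.35 to 0.775 m from the base axis. Payload 3.1 kg.
Tool frame: the origin (TCP) lies between the finger pads; the fingertips stand 8 mm ahead of it and the grasp point (between the pads) lies 11 mm behind it; z points along the fingers, y is the direction in which the jaws open and shut (so a half turn about z gives the same grasp; the last joint's range is limited). The gripper opens to 85 mm and grips with 20 to 120 N. Pads are 22 mm wide; open, the fingers measure 114 mm over their backs; the gripper's body (76 mm by 85 mm) begins 54 mm behind the grasp point. The pads swing forward as they close: fully open they stand 13 mm farther back than shut.
Start: joints at [1.221, 0.311, 0.014, 1.512, -0.004, 1.319, -0.027], TCP at [0.167, -0.524, 0.239] pointing down, gripper open.
Joint ranges: [-2.7, 2.7], [-0.3, 1.91], [-1.27, 1.3], [0.12, 2.57], [-1.44, 4.58], [0.2, 2.03], [-3.05, 3.05]. Speed limits (rad/s): [2.79, 2.79, 3.14, 3.14, 3.14, 3.14, 3.14].

## Interface

Orientations are given as a unit quaternion [w, x, y, z].
In Python, from cell import read_state, capture, camera_info, finish_job gives the robot as it stands.
- The arm moves only by the shell command python3 -m creep 'ROWS' [FORCE]. ROWS is JSON, a list that holds one entry, the list of rows, each a list of 7 numbers: the shift along the tool's x, y, z in m, then the turn, a rotation vector about the tool's x, y, z in rad, then the finger opening in m, from 0 to 0.0854. In form: [[[tx, ty, tz, rx, ry, rz, grip], ...]]. A call has 1 to 12 rows; each row is the pose to reach, as a shift and turn from the pose measured when the call began, along the tool's axes at that moment; what a row does not reach only later rows make up. A row lasts 1/8 s, in which the tool goes at most 62.5 mm and 10.7 degrees, less where a joint would pass 70% of its speed; a pose out of reach is approached as far as the arm can. A call with a gripper value outside its range is refused whole. The fingers move at their own pace and stop on an object; FORCE is the grip in N (left out, the last holds). Time passes only in rows, so rows that repeat a pose let the fingers close. It gives the time, the measured TCP pose, the force and the opening at its end, in the units of the state.
- read_state(): the state, without advancing time (a new reading comes with each control period).
- capture(name): name is "scene" or "top" or "wrist"; returns the picture (384x512x3 uint8, red, green, blue); there is no depth.
- camera_info(name): a dict with "K" (3x3 intrinsics, pixels), "eye" and "attitude" of the camera in the world. Camera axes: x right, y down, z forward; pixel columns grow to the right and rows downward; lengths in m; the calibration is good to about 2 mm. A picture is of the moment at which its call begins: read the wrist's pose just before it. camera_info takes no time and is no camera call; for the wrist camera it gives the pose at the moment of the call.
- finish_job(): hands the job in, once; it reports no verdict.
The state is a dict: "t": time; "q": joint angles; "qvel": joint speeds; "effort": joint torques, N m; "tool_pos": TCP position; "ee_rot": TCP orientation; "contact_force": force on the tool from outside, world axes, zero at the start; "ft_torque": the same for the moment, N m; "grip_width": opening from 0.0 (shut) to 1.0 (fully open).
Only numpy, scipy, OpenCV 4.12 (cv2) and the standard library are available. Lean on these libraries where they do the work, as an engineer would, in place of code of your own. Each camera call takes 0.05 s, during which the arm holds its last target.

## Task

Pull the rack's tray out by its black tab until it locks, and set the white plaster mould gently and upright on the tray, wholly on the round green pad. Then press the red release paddle down to unlock the tray and push it fully home. Keep the blue vase standing in the tray, and leave the jar and the brush where they are.

Things in the scene. Friction and masses are not known exactly. Their poses are not given: they have to be found in the camera images.
- rack: Low open rack fixed to the bench, 300 deep (x), 340 wide (y), 184 high, white plinth 30 high; place and yaw vary. Origin: on the bench under the middle of the tray's front face (tray home). Its x points into the rack, z up, y left as one looks along x. The tray slides out along -x. Front posts 20 square, centred 12 behind the front plane at y = +160 and -160. Stock on top reaches 219 high.
- tray (a joint): How far the tray is out, m: 0 fully home, locks by itself at 0.150, end stop 0.156; when locked it floats between those two and cannot be pushed in until the release is pressed. Starts at 0 to 0.02. Slide friction about 2 N plus 8 N per m/s; passing the latch, from 0.115 to 0.150, takes some 5 N more and briefly moves the paddle.
- pull_tab (a point): Grasp point on the black pull tab of the tray: a plain upright fin 12 thick (rack y), 30 high (60 to 90 above the bench), standing 42 out of the front panel; the point is in mid-thickness and mid-height, 30 out from the panel, at y = +30 of the rack. Moves with the tray.
- paddle (a point): Centre of the top face of the red release paddle in front of the panel: a flat plate 32 (x, from 2 to 34 out of the panel) by 45 (y), 6 thick, its top face 76 above the bench when up, centred at y = -82 of the rack, 18 out of the panel. Moves with tray and press.
- release (a joint): How far the red paddle is pressed straight down, m: 0 up, 0.011 bottom. Spring 2.4 N at the top to 6.8 N at the bottom; springs back. From 0.008 the latch is clear: keep it down while pushing the tray in for the first 40 mm (against the blue panel above the paddle), after that it may be let go or held.
- pad (a point): Centre of the round green pad, 100 in diameter, flush on the tray floor, 70 behind the panel's outer face, at y = +45 of the rack. Axes as the rack's. Moves with the tray.
- mould: Loose white plaster mould, an upright round puck 56 in diameter and 45 high (upper edge bevelled above 36), about 0.18 kg. Origin: centre of its underside. Stands on the bench to the left or right of the rack's front.
- vase: Loose blue vase, 40 in diameter, 72 high, standing in the tray on the paddle's side, beside the pad. Origin: centre of its underside. Must stay standing in the tray.
- jar: Loose amber jar with orange lid, 60 in diameter, 85 high, on the bench on the side where the mould is not. Origin: centre of its underside. To be left alone.
- brush: Loose brush lying on the bench near the robot, 170 long, about 25 high at most. Origin at its middle, underside. To be left alone.
- board_edge (a point): Middle of the lower front edge of the plywood board on top of the rack, 170 above the bench; the board overhangs the closed tray's front face by 18 across the full width. Above the closed tray's tab and paddle it blocks an upright gripper: lean it back out of the rack by 30 to 50 degrees, fingertips pointing down and into the rack.
- panel (a point): Middle of the top outer edge of the tray's blue front panel, 100 above the bench. The panel is 8 thick, 240 wide; its outer face is at x = 0 of the rack when the tray is home, and moves with the tray. Behind it the aluminium tray floor, 250 deep, 240 wide, its upper surface 50 above the bench; side walls up to 70 above the bench.
Things that resemble listed ones, but are neither listed nor needed, are in the scene too. Of the things like the mould, leave any that is pink or yellow; of the rest the larger one is meant.

How it is judged:
By the outcome, as a careful person would: the job done as asked, in the order asked, and still so for the second after the job is handed in, with the robot touching nothing.
It also fails if it takes over 72 s, if anything falls off the work surface, if the arm or the gripper's body presses on something with over 40 N, if the wrist force passes 120 N, or if a joint passes its speed limit or range.

## Working session

There is one attempt and no reset: what is moved stays moved. The work goes in short steps, Python scripts to look and compute and a shell command to move; the robot and the scene stay as the last step left them, time stands still between calls to the robot, and variables do not carry over. Pictures are saved under pics/ and viewed, and the job is handed in when it is done.

```bash
ls; mkdir -p pics; python3 - <<'E'
from cell import *
import cv2
s=read_state(); print(s)
for n in ["scene","top","wrist"]:
    i=camera_info(n); print(n,i)
    im=capture(n); cv2.imwrite(f"pics/a_{n}.png",im[:,:,::-1])
E
```

```text
pics
{'t': 0.0, 'q': array([ 1.22131276,  0.31169735,  0.01398338,  1.51306429, -0.00441219,
        1.31916797, -0.02717686]), 'qvel': array([-9.21615770e-05, -6.91328106e-04, -2.27145701e-04, -7.75359191e-04,
       -9.08410988e-05, -9.14991965e-04, -4.00857314e-04]), 'effort': array([-8.39313293e-05, -3.79908156e+01,  1.46349077e-01, -2.30591226e+01,
        1.22137085e-02,  1.37745141e-02, -2.35701144e-06]), 'tool_pos': array([ 0.16642838, -0.52347749,  0.23823363]), 'ee_rot': array([-1.13257375e-03,  9.88173301e-01,  1.53336875e-01, -2.16312631e-04]), 'contact_force': array([ 0.51183121, -0.37803745, -0.08673262]), 'ft_torque': array([-0.01582715, -0.05686766,  0.00241513]), 'grip_width': 1.0003264872760678}
scene {'K': array([[414.45426257,   0.        , 256.0913003 ],
       [  0.        , 414.45426257, 197.54316433],
       [  0.        ,   0.        ,   1.        ]]), 'eye': array([1.48908193, 0.36862698, 0.81129189]), 'attitude': array([-0.25989518,  0.48914498,  0.74085704, -0.37989805])}
top {'K': array([[363.37734427,   0.        , 254.77692237],
       [  0.        , 363.37734427, 194.12155556],
       [  0.        ,   0.        ,   1.        ]]), 'eye': array([ 0.43232988, -0.00219999,  0.97581046]), 'attitude': array([ 0.05703489, -0.69918994,  0.70950267, -0.06698058])}
wrist {'K': array([[336.65074514,   0.        , 255.39724989],
       [  0.        , 336.65074514, 190.14674959],
       [  0.        ,   0.        ,   1.        ]]), 'eye': array([ 0.24282136, -0.5005403 ,  0.37325217]), 'attitude': array([ 0.12812789,  0.79706021, -0.58254918, -0.09441777])}
```

View pics/a_scene.png

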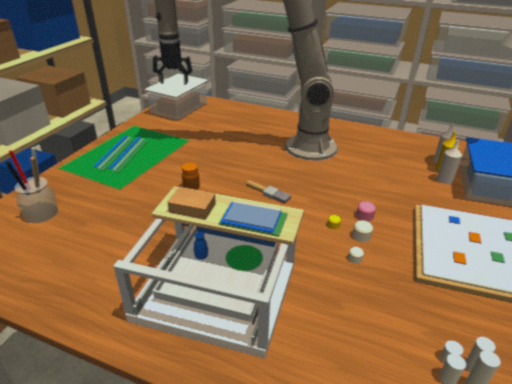

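View pics/a_top.png

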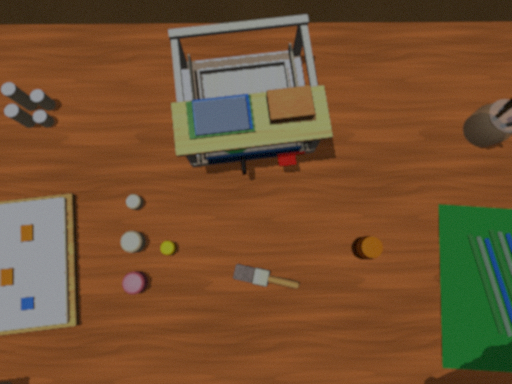

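View pics/a_wrist.png

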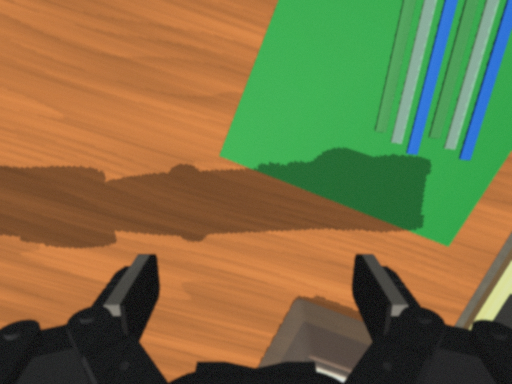

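The top view shows the rack at about (250,110), the black tab at (243,167), the red paddle at (288,160), the amber jar at (370,247) and the brush at (265,277).

There are four mould-like things: white (132,242), white (134,202), pink (134,283) and yellow (168,248). Of the two white ones, (132,242) looks larger and so fits the description. I'll confirm that in a crop.

```bash
cat > h.py <<'E'
import numpy as np, cv2
from scipy.spatial.transform import Rotation as R
from cell import *
def rot(q): q=np.array(q); return R.from_quat(q[[1,2,3,0]])
def unproj(ci,uv,z):
    K=ci["K"];d=np.linalg.inv(K)@np.array([uv[0],uv[1],1.]);d=rot(ci["attitude"]).apply(d)
    e=np.array(ci["eye"]);return e+d*(z-e[2])/d[2]
def proj(ci,p):
    c=rot(ci["attitude"]).inv().apply(np.atleast_2d(p)-ci["eye"]);u=c@ci["K"].T;return u[:,:2]/u[:,2:]
def togo(p_world,s=None):
    s=s or read_state();return rot(s["ee_rot"]).inv().apply(np.array(p_world)-s["tool_pos"])
E
python3 - <<'E'
from h import *
im=cv2.imread("pics/a_top.png");ci=camera_info("top")
a=cv2.resize(im[130:195,160:340],None,fx=4.4,fy=4.4,interpolation=cv2.INTER_CUBIC);cv2.imwrite("pics/b1.png",a)
a=cv2.resize(im[180:305,100:200],None,fx=4.5,fy=4.5,interpolation=cv2.INTER_CUBIC);cv2.imwrite("pics/b2.png",a)
for n,uv,z in [("W",(132,242),.045),("w",(134,202),.04),("pink",(134,283),.045),("y",(168,248),.03),("tab",(243,167),.09),("pad",(288,160),.076),("jar",(370,247),.09)]:
    print(n,unproj(ci,uv,z).round(4))
E
```

```text
W [0.4785 0.2961 0.045 ]
w [0.5818 0.297  0.04  ]
pink [0.3773 0.2868 0.045 ]
y [0.4626 0.2082 0.03  ]
tab [0.6589 0.0125 0.09  ]
pad [ 0.6795 -0.1027  0.076 ]
jar [ 0.4555 -0.2931  0.09  ]
```

View pics/b1.png

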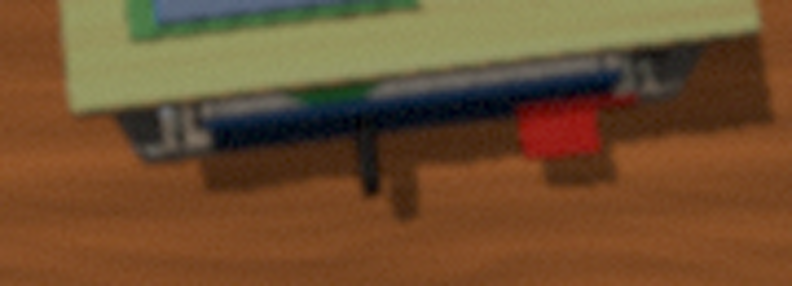

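View pics/b2.png

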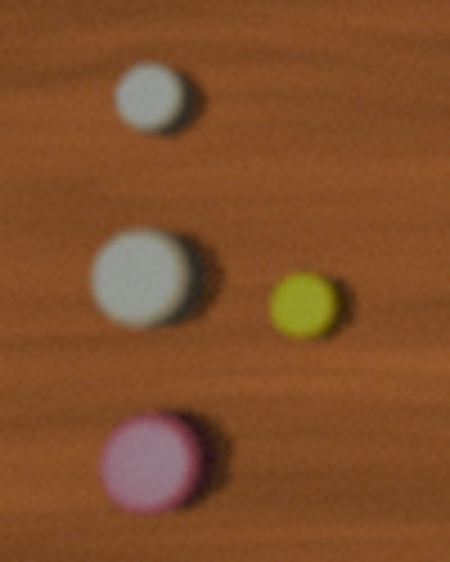

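The crop confirms it: the larger white puck is at crop (140,277), i.e. top-view pixel (131,242). The small white one is clearly smaller, and the pink and yellow ones are ruled out by colour. Next I'll work out the rack pose.

```bash
python3 - <<'E'
from h import *
ci=camera_info("top")
c=lambda u,v:(160+(u+.5)/4.4-.5,130+(v+.5)/4.4-.5)
L=unproj(ci,c(72,112),.17);Rr=unproj(ci,c(758,32),.17)
print("board",L,Rr,np.linalg.norm(L-Rr))
d=(L-Rr)[:2];d/=np.linalg.norm(d);yd=d;xd=np.array([d[1],-d[0]]);print("yaw",np.arctan2(xd[1],xd[0]))
m=(L+Rr)[:2]/2;O=m+xd*.018;print("O from board",O)
def rk(p):p=p[:2]-O;return np.array([p@xd,p@yd])
for n,u,v,z in [("tab front end",371,192,.09),("tab panel root",366,130,.09),("paddle c",560,130,.076),("pad fl",528,156,.076),("pad fr",600,152,.076),("pad bl",520,106,.076),("pad br",597,97,.076),("panel L outer top",216,146,.1),("panel R outer",622,90,.1)]:
    p=unproj(ci,c(u,v),z);print(n,p.round(4),rk(p).round(4))
s=read_state();print(rot(s["ee_rot"]).as_matrix().round(3))
E
```

```text
board [0.66847787 0.1642802  0.17      ] [ 0.70788019 -0.19602772  0.17      ] 0.3624559846241771
yaw 0.10892453272756437
O from board [ 0.70607235 -0.01391699]
tab front end [0.6428 0.0103 0.09  ] [-0.0603  0.031 ]
tab panel root [0.6792 0.0128 0.09  ] [-0.0238  0.0295]
paddle c [ 0.6818 -0.0999  0.076 ] [-0.0335 -0.0828]
pad fl [ 0.6664 -0.0808  0.076 ] [-0.0467 -0.0622]
pad fr [ 0.6683 -0.1227  0.076 ] [-0.0494 -0.104 ]
pad bl [ 0.6965 -0.0769  0.076 ] [-0.0164 -0.0616]
pad br [ 0.7014 -0.1221  0.076 ] [-0.0164 -0.1071]
panel L outer top [0.6681 0.0973 0.1   ] [-0.0256  0.1147]
panel R outer [ 0.6982 -0.1334  0.1   ] [-0.0208 -0.1179]
[[ 0.953  0.303 -0.001]
 [ 0.303 -0.953  0.002]
 [-0.    -0.002 -1.   ]]
```

```bash
cat >> h.py <<'E'
O=np.array([0.706,-0.014]);YAW=0.109
def r2w(p):
    c,s=np.cos(YAW),np.sin(YAW);return np.array([O[0]+c*p[0]-s*p[1],O[1]+s*p[0]+c*p[1],p[2]])
def w2r(p):
    c,s=np.cos(YAW),np.sin(YAW);d=np.array(p[:2])-O;return np.array([c*d[0]+s*d[1],-s*d[0]+c*d[1],p[2]])
def Rt(lean_deg,head=None):
    h=YAW if head is None else head
    a=np.radians(lean_deg);xr=np.array([np.cos(h),np.sin(h),0]);yr=np.array([-np.sin(h),np.cos(h),0])
    z=np.sin(a)*xr+np.array([0,0,-np.cos(a)]);y=-yr;x=np.cross(y,z);return R.from_matrix(np.array([x,y,z]).T)
def plan(tcp_w,Rtar,s=None):
    s=s or read_state();R0=rot(s["ee_rot"]);
    t=R0.inv().apply(np.array(tcp_w)-s["tool_pos"]);w=(R0.inv()*Rtar).as_rotvec()
    print("t",s["t"],"shift",t.round(4),"rot",w.round(4),"F",np.round(s["contact_force"],2),"grip",round(s["grip_width"],3));return t,w
E
python3 - <<'E'
from h import *
Rr=Rt(45);z=Rr.apply([0,0,1])
G=r2w([-.046,.030,.075]);print(G)
T=G+.011*z-.10*z;print(T);t,w=plan(T,Rr)
print(np.round(np.outer(np.arange(1,13)/12,np.r_[t,w]),3))
E
```

```text
[0.65700946 0.01081788 0.075     ]
[0.59445044 0.00397182 0.1379325 ]
t 0.15 shift [ 0.5677 -0.3729  0.1012] rot [-0.0798  0.783   0.1878] F [ 0.67 -0.39 -0.31] grip 0.999
[[ 0.047 -0.031  0.008 -0.007  0.065  0.016]
 [ 0.095 -0.062  0.017 -0.013  0.131  0.031]
 [ 0.142 -0.093  0.025 -0.02   0.196  0.047]
 [ 0.189 -0.124  0.034 -0.027  0.261  0.063]
 [ 0.237 -0.155  0.042 -0.033  0.326  0.078]
 [ 0.284 -0.186  0.051 -0.04   0.392  0.094]
 [ 0.331 -0.218  0.059 -0.047  0.457  0.11 ]
 [ 0.378 -0.249  0.067 -0.053  0.522  0.125]
 [ 0.426 -0.28   0.076 -0.06   0.587  0.141]
 [ 0.473 -0.311  0.084 -0.067  0.653  0.157]
 [ 0.52  -0.342  0.093 -0.073  0.718  0.172]
 [ 0.568 -0.373  0.101 -0.08   0.783  0.188]]
```

```bash
python3 -m creep '[[[0.02,-0.013,0,0,0.03,0.008,0.085],[0.05,-0.033,0,-0.01,0.07,0.017,0.085],[0.085,-0.056,0,-0.013,0.12,0.03,0.085],[0.12,-0.079,0,-0.02,0.17,0.04,0.085],[0.155,-0.102,0,-0.025,0.22,0.05,0.085],[0.19,-0.125,0,-0.03,0.27,0.063,0.085],[0.225,-0.148,0,-0.033,0.32,0.075,0.085],[0.26,-0.171,0,-0.037,0.37,0.087,0.08],[0.295,-0.194,0,-0.042,0.42,0.098,0.08],[0.33,-0.217,0,-0.047,0.47,0.11,0.08],[0.365,-0.24,0,-0.052,0.52,0.122,0.07],[0.395,-0.26,0,-0.055,0.56,0.13,0.06]]]' 40
python3 - <<'E'
from h import *
Rr=Rt(45);z=Rr.apply([0,0,1])
G=r2w([-.046,.030,.075])
T=G+.011*z-.10*z;t,w=plan(T,Rr)
E
```

```text
t: 1.65
tool_pos: [0.4643, -0.1529, 0.2386]
ee_rot: [-0.017, 0.957, 0.084, 0.277]
contact_force: [-0.5, 0.0, 0.2]
grip_width: 0.704
t 1.65 shift [ 0.0782 -0.1338  0.1663] rot [-0.0281  0.222   0.0569] F [-0.5   0.05  0.16] grip 0.704
```

```bash
python3 -m creep '[[[0.012,-0.02,0.025,-0.004,0.03,0.008,0.05],[0.023,-0.04,0.05,-0.008,0.065,0.017,0.05],[0.035,-0.06,0.075,-0.012,0.1,0.025,0.05],[0.047,-0.08,0.1,-0.017,0.135,0.034,0.05],[0.059,-0.1,0.125,-0.021,0.17,0.043,0.05],[0.069,-0.118,0.147,-0.025,0.195,0.05,0.05],[0.078,-0.134,0.166,-0.028,0.222,0.057,0.05],[0.078,-0.134,0.166,-0.028,0.222,0.057,0.05]]]'
python3 - <<'E'
from h import *
Rr=Rt(45);z=Rr.apply([0,0,1])
G=r2w([-.046,.030,.075])
T=G+.011*z-.10*z;t,w=plan(T,Rr)
s=read_state();ci=camera_info("wrist");im=capture("wrist")
out=im[:,:,::-1].copy()
cv2.imwrite("pics/c_wrist.png",out)
for q in(.016,):
    for n,p in dict(tip=[-.042-q,.03,.09],tab=[-.03-q,.03,.075],pfl=[-.034-q,-.0595,.076],pfr=[-.034-q,-.1045,.076],pbl=[-.002-q,-.0595,.076],panL=[-q,.12,.1],panR=[-q,-.12,.1]).items(): print(n,proj(ci,r2w(p)).round(1))
E
```

```text
t: 2.65
tool_pos: [0.581, -0.0129, 0.1576]
ee_rot: [-0.034, 0.932, 0.052, 0.357]
contact_force: [0.1, 0.3, -0.1]
grip_width: 0.587
t 2.65 shift [-0.002  -0.0146  0.0252] rot [-0.0273  0.0529 -0.0091] F [ 0.15  0.26 -0.12] grip 0.587
tip [[236.1 190.5]]
tab [[238.1 184.1]]
pfl [[355.4 188.5]]
pfr [[415.3 188.6]]
pbl [[351.1 151.8]]
panL [[117.3 133.7]]
panR [[442.  132.7]]
```

View pics/c_wrist.png

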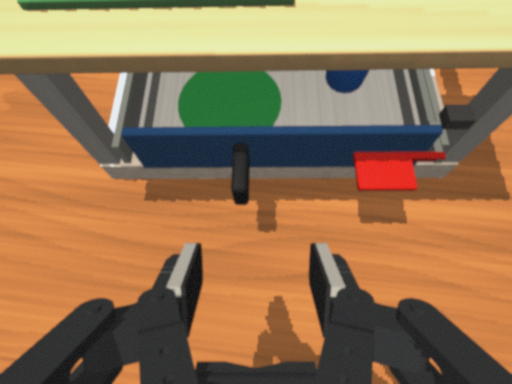

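```bash
python3 - <<'E'
from h import *
im=cv2.imread("pics/c_wrist.png")
a=cv2.resize(im[110:215,100:280],None,fx=4.4,fy=4.4,interpolation=cv2.INTER_CUBIC);cv2.imwrite("pics/c1.png",a)
a=cv2.resize(im[110:215,300:480],None,fx=4.4,fy=4.4,interpolation=cv2.INTER_CUBIC);cv2.imwrite("pics/c2.png",a)
E
```

```text
(no output)
```

View pics/c1.png

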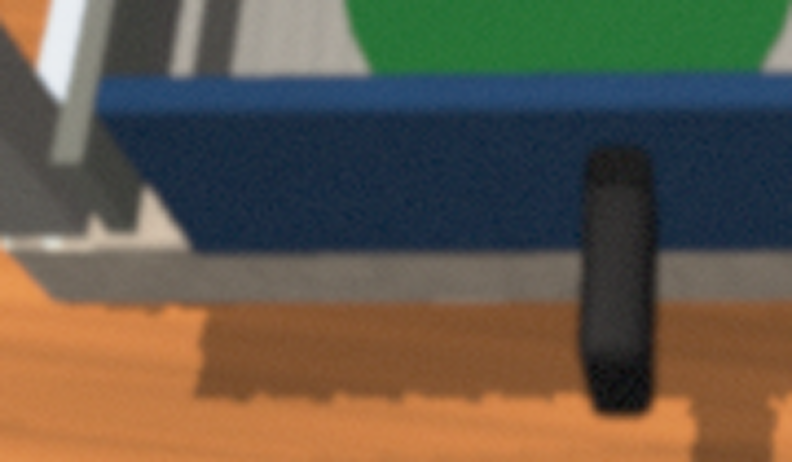

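View pics/c2.png

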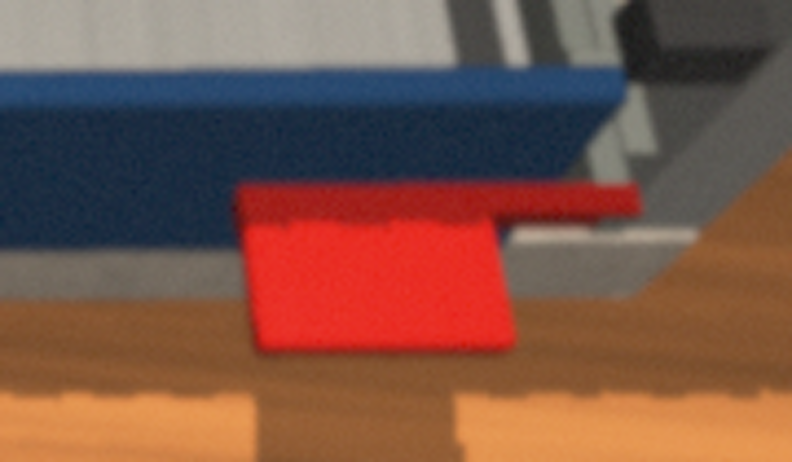

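```bash
python3 - <<'E'
from h import *
from scipy.optimize import least_squares
ci=camera_info("wrist");ct=camera_info("top")
a=lambda o:(lambda u,v:(o+(u+.5)/4.4-.5,110+(v+.5)/4.4-.5))
l,r=a(100),a(300);c=lambda u,v:(160+(u+.5)/4.4-.5,130+(v+.5)/4.4-.5)
W=[(l(100,113),(0,.12,.1)),(r(618,105),(0,-.12,.1)),(r(262,347),(-.034,-.0595,.076)),(r(515,347),(-.034,-.1045,.076)),(l(620,355),(-.042,.03,.09)),(l(622,412),(-.042,.03,.06))]
T=[(c(371,190),(-.042,.03,.09)),(c(528,156),(-.034,-.0595,.076)),(c(600,152),(-.034,-.1045,.076)),(c(216,146),(0,.12,.1)),(c(622,90),(0,-.12,.1))]
B=[(c(72,112),(-.018,.18,.17)),(c(758,32),(-.018,-.18,.17))]
def tw(v,p,q):
    cc,s=np.cos(v[2]),np.sin(v[2]);x=p[0]-q;return np.array([v[0]+cc*x-s*p[1],v[1]+s*x+cc*p[1],p[2]])
def run(sets,name,useq):
    def f(v):
        return np.concatenate([(proj(cc,tw(v,p,v[3] if tr else 0))[0]-uv) for cc,L,tr in sets for uv,p in L])
    s=least_squares(f,[.706,-.014,.109,.016][:4] ,x_scale=.01)
    print(name,s.x.round(4),"rms",np.sqrt(np.mean(s.fun**2)).round(2));print(s.fun.reshape(-1,2).round(1).tolist())
    print("tab",tw(s.x,(-.03,.03,.075),s.x[3]).round(4),"paddle",tw(s.x,(-.018,-.082,.076),s.x[3]).round(4))
run([(ci,W,1)],"wrist",1);run([(ct,T,1),(ct,B,0)],"top",1);run([(ci,W,1),(ct,T,1),(ct,B,0)],"both",1)
E
```

```text
wrist [1.9501 0.146  0.1232 1.2683] rms 1.88
[[-2.8, -1.5], [4.3, -1.5], [-1.3, -0.5], [1.1, -0.6], [-1.8, 0.1], [0.4, 2.1]]
tab [0.6579 0.0163 0.075 ] paddle [ 0.6836 -0.0934  0.076 ]
top [ 0.7061 -0.0142  0.1186  0.0186] rms 1.19
[[0.8, 0.6], [-0.4, 2.1], [0.6, 0.8], [-2.2, -2.0], [0.8, -1.4], [0.8, 0.6], [-0.4, -0.7]]
tab [0.6543 0.0098 0.075 ] paddle [ 0.6795 -0.1     0.076 ]
both [ 0.7054 -0.0087  0.1219  0.0143] rms 2.11
[[-2.1, -1.3], [5.3, -0.9], [-0.5, -0.0], [2.0, -0.0], [-1.1, 0.4], [1.0, 2.5], [-1.6, -0.7], [-2.8, 0.7], [-1.8, -0.7], [-4.6, -3.2], [-1.6, -2.9], [-1.6, 1.2], [-2.8, -0.6]]
tab [0.6577 0.0157 0.075 ] paddle [ 0.6833 -0.094   0.076 ]
```

The arm was still settling when that wrist picture was taken, so its recorded pose is stale. I'll retake it with the arm at rest.

```bash
python3 - <<'E'
from h import *
import json
s=read_state();print(s["t"],s["tool_pos"],np.abs(s["qvel"]).max())
ci=camera_info("wrist");im=capture("wrist")[:,:,::-1]
ci2=camera_info("wrist");print(ci["eye"],ci2["eye"])
np.savez("c3.npz",**ci)
cv2.imwrite("pics/c3.png",im)
a=cv2.resize(im[100:220,100:290],None,fx=4.2,fy=4.2,interpolation=cv2.INTER_CUBIC);cv2.imwrite("pics/c4.png",a)
a=cv2.resize(im[100:220,290:480],None,fx=4.2,fy=4.2,interpolation=cv2.INTER_CUBIC);cv2.imwrite("pics/c5.png",a)
E
```

```text
2.7 [ 0.58185174 -0.00636152  0.15746252] 0.2779733707453515
[ 0.55207991 -0.0153248   0.3115564 ] [ 0.55154626 -0.01583526  0.31149562]
```

View pics/c4.png

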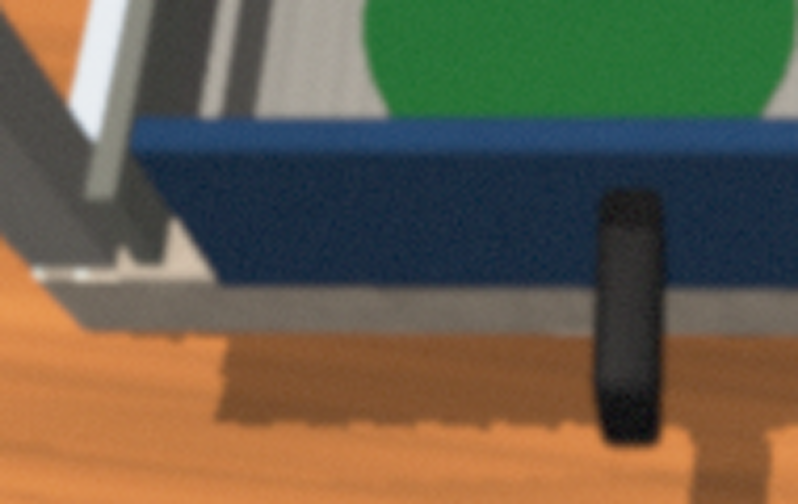

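View pics/c5.png

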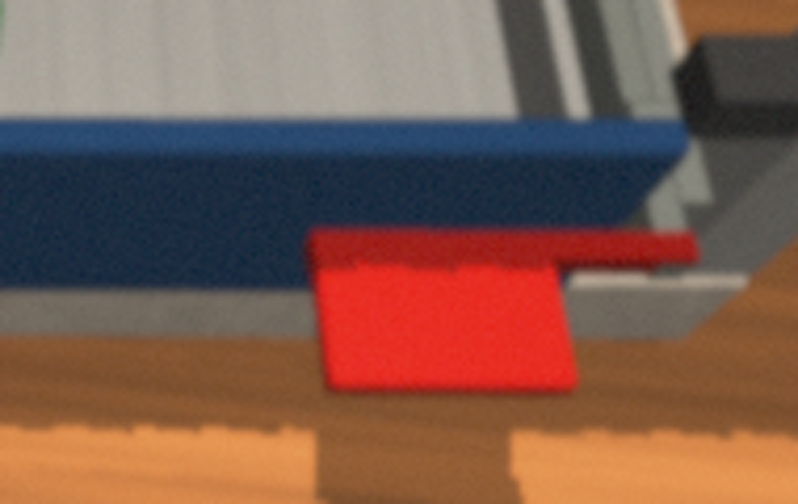

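```bash
python3 - <<'E'
from h import *
from scipy.optimize import least_squares
ci=dict(np.load("c3.npz"));ct=camera_info("top")
a=lambda o:(lambda u,v:(o+(u+.5)/4.2-.5,100+(v+.5)/4.2-.5))
l,r=a(100),a(290);c=lambda u,v:(160+(u+.5)/4.4-.5,130+(v+.5)/4.4-.5)
W=[(l(142,153),(0,.12,.1)),(r(682,156),(0,-.12,.1)),(r(330,386),(-.034,-.0595,.076)),(r(575,386),(-.034,-.1045,.076)),(l(631,388),(-.042,.03,.09)),(l(631,440),(-.042,.03,.06))]
T=[(c(371,190),(-.042,.03,.09)),(c(528,156),(-.034,-.0595,.076)),(c(600,152),(-.034,-.1045,.076)),(c(216,146),(0,.12,.1)),(c(622,90),(0,-.12,.1))]
B=[(c(72,112),(-.018,.18,.17)),(c(758,32),(-.018,-.18,.17))]
def tw(v,p,q):
    cc,s=np.cos(v[2]),np.sin(v[2]);x=p[0]-q;return np.array([v[0]+cc*x-s*p[1],v[1]+s*x+cc*p[1],p[2]])
def run(sets,name):
    def f(v): return np.concatenate([(proj(cc,tw(v,p,v[3] if tr else 0))[0]-uv) for cc,L,tr in sets for uv,p in L]+[[(v[3]-.015)*100]])
    s=least_squares(f,[.706,-.014,.109,.016],x_scale=.01)
    print(name,s.x.round(4),"rms",np.sqrt(np.mean(s.fun**2)).round(2));print(s.fun[:-1].reshape(-1,2).round(1).tolist())
    print("tab",tw(s.x,(-.03,.03,.075),s.x[3]).round(4),"paddle",tw(s.x,(-.018,-.082,.076),s.x[3]).round(4))
run([(ci,W,1)],"wrist");run([(ci,W,1),(ct,B,0)],"wrist+board");run([(ct,T,1),(ct,B,0)],"top");run([(ci,W,1),(ct,T,1),(ct,B,0)],"both")
E
```

```text
wrist [ 0.7057 -0.0158  0.1116  0.015 ] rms 1.91
[[-4.0, -2.1], [3.8, -1.3], [-0.5, -0.8], [1.6, -0.2], [-1.4, -0.1], [0.3, 2.4]]
tab [0.6576 0.009  0.075 ] paddle [ 0.682 -0.101  0.076]
wrist+board [ 0.7062 -0.0157  0.1113  0.0156] rms 1.71
[[-4.0, -2.1], [3.7, -1.3], [-0.6, -0.8], [1.5, -0.2], [-1.5, -0.1], [0.2, 2.4], [1.4, 0.0], [0.2, -0.2]]
tab [0.6576 0.009  0.075 ] paddle [ 0.682  -0.1009  0.076 ]
top [ 0.706  -0.0142  0.1186  0.0185] rms 1.15
[[0.8, 0.6], [-0.4, 2.1], [0.6, 0.7], [-2.2, -2.1], [0.8, -1.4], [0.8, 0.7], [-0.4, -0.6]]
tab [0.6543 0.0098 0.075 ] paddle [ 0.6795 -0.1     0.076 ]
both [ 0.7062 -0.0156  0.1129  0.0158] rms 1.67
[[-4.3, -1.6], [3.6, -1.2], [-0.6, -0.6], [1.4, -0.1], [-1.5, 0.3], [0.1, 2.8], [1.0, -0.6], [-0.1, 1.1], [0.9, -0.1], [-1.8, -3.4], [1.2, -2.2], [1.3, 0.2], [0.2, -0.3]]
tab [0.6573 0.0091 0.075 ] paddle [ 0.6818 -0.1009  0.076 ]
```

Wrist and top fits now agree: tab at (0.657, 0.009), rack yaw 0.112, tray out by about 0.016. That is within the stated ranges, so I'll approach the tab.

```bash
sed -i 's/^O=.*/O=np.array([0.7062,-0.0155]);YAW=0.112/' h.py; python3 - <<'E'
from h import *
Rr=Rt(45);z=Rr.apply([0,0,1])
G=r2w([-.046,.030,.075]);print(G,read_state()["tool_pos"])
T=G+.011*z;t,w=plan(T,Rr)
E
```

```text
[0.65713523 0.0091708  0.075     ] [ 0.58118979 -0.0067052   0.15737816]
t 2.75 shift [ 0.003  -0.0031  0.1241] rot [-0.0336  0.0539 -0.0032] F [-0.05  0.82 -0.99] grip 0.585
```

```bash
python3 -m creep '[[[0.001,-0.003,0.015,-0.012,0.02,0,0.05],[0.002,-0.003,0.035,-0.025,0.04,-0.002,0.05],[0.003,-0.003,0.055,-0.034,0.054,-0.003,0.05],[0.003,-0.003,0.075,-0.034,0.054,-0.003,0.05],[0.003,-0.003,0.09,-0.034,0.054,-0.003,0.05],[0.003,-0.003,0.103,-0.034,0.054,-0.003,0.05],[0.003,-0.003,0.114,-0.034,0.054,-0.003,0.05],[0.003,-0.003,0.12,-0.034,0.054,-0.003,0.05],[0.003,-0.003,0.124,-0.034,0.054,-0.003,0.05],[0.003,-0.003,0.124,-0.034,0.054,-0.003,0.05],[0.003,-0.003,0.124,-0.034,0.054,-0.003,0.05]]]'
python3 - <<'E'
from h import *
Rr=Rt(45);z=Rr.apply([0,0,1])
G=r2w([-.046,.030,.075]);t,w=plan(G+.011*z,Rr)
im=capture("wrist")[:,:,::-1];cv2.imwrite("pics/d1.png",im)
E
```

```text
t: 4.12
tool_pos: [0.6796, 0.0045, 0.1081]
ee_rot: [-0.026, 0.937, 0.055, 0.344]
contact_force: [0.2, -0.3, 0.7]
grip_width: 0.584
t 4.125 shift [-0.0372 -0.0069  0.0222] rot [-0.0148  0.0818 -0.0001] F [ 0.21 -0.27  0.7 ] grip 0.584
```

View pics/d1.png

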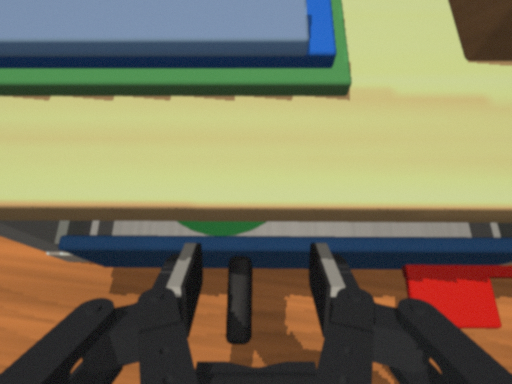

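```bash
python3 - <<'E'
from h import *
s=read_state();print(s["q"].round(3),s["tool_pos"],w2r(s["tool_pos"]),s["qvel"].round(3)); print(rot(s["ee_rot"]).as_matrix().round(3))
E
```

```text
[-0.204  0.377  0.274  2.045 -1.439  0.198 -0.074] [0.67959936 0.0044298  0.10813652] [-0.0242065   0.02277798  0.10813652] [ 0.001  0.     0.    -0.001  0.     0.    -0.   ]
[[ 0.758  0.122  0.641]
 [ 0.086 -0.993  0.087]
 [ 0.647 -0.011 -0.762]]
```

Joints 5 and 6 are at their limits, so this wrist branch cannot reach the lean I want. I'll fit a kinematic model from the readings to choose a workable posture.

```bash
cat > fk.py <<'E'
from h import *
from itertools import product
S=[(np.array([1.22131276,.31169735,.01398338,1.51306429,-.00441219,1.31916797,-.02717686]),np.array([.16642838,-.52347749,.23823363]),np.array([-1.13257375e-03,9.88173301e-01,1.53336875e-01,-2.16312631e-04]))]
def fk(q,prm,sg):
    h,L1,a1,L2,a2,L3=prm
    Z=lambda a:R.from_euler('z',a);Y=lambda a:R.from_euler('y',a)
    r=Z(sg[0]*q[0]);p=np.array([0,0,h])
    r=r*Y(q[1])*Z(sg[1]*q[2]);p=p+r.apply([a1,0,L1])
    r=r*Y(q[3]);p=p+r.apply([-a1,0,0]);r=r*Z(sg[2]*q[4]);p=p+r.apply([a2,0,L2])
    r=r*Y(q[5]);r=r*Z(sg[3]*q[6]);p=p+r.apply([0,0,L3]);return p,r
E
python3 - <<'E'
from fk import *
s=read_state();S.append((s["q"],s["tool_pos"],s["ee_rot"]))
for sg in product([1,-1],repeat=4):
    e=[]
    for q,p,o in S:
        r=fk(q,[.3,.3,0,.3,0,.3],sg)[1];e.append(rot(o).inv()*r)
    # constant offset about tool allowed
    print(sg,[x.as_rotvec().round(3) .tolist() for x in e],(e[0].inv()*e[1]).magnitude().round(4))
E
```

```text
Traceback (most recent call last):
AttributeError: 'float' object has no attribute 'round'
```

```bash
python3 - <<'E'
from fk import *
s=read_state();S.append((s["q"],s["tool_pos"],s["ee_rot"]))
for sg in product([1,-1],repeat=4):
    e=[rot(o).inv()*fk(q,[.3,.3,0,.3,0,.3],sg)[1] for q,p,o in S]
    print(sg,e[0].as_rotvec().round(3),e[1].as_rotvec().round(3),round(float((e[0].inv()*e[1]).magnitude()),4))
E
```

```text
(1, 1, 1, 1) [-0.004  0.004  2.187] [-0.14   0.14   1.738] 0.4745
(1, 1, 1, -1) [-0.004  0.004  2.241] [-0.132  0.154  1.885] 0.389
(1, 1, -1, 1) [-0.008 -0.006  2.189] [ 0.141  0.203 -1.662] 2.429
(1, 1, -1, -1) [-0.009 -0.006  2.243] [ 0.152  0.188 -1.515] 2.5216
(1, -1, 1, 1) [1.000e-03 1.300e-02 2.213e+00] [-0.579  0.511  1.935] 0.6728
(1, -1, 1, -1) [1.000e-03 1.400e-02 2.268e+00] [-0.555  0.567  2.074] 0.6522
(1, -1, -1, 1) [-0.004  0.004  2.215] [-0.19  -0.213 -1.397] 2.666
(1, -1, -1, -1) [-0.004  0.004  2.27 ] [-0.202 -0.195 -1.251] 2.7583
(-1, 1, 1, 1) [ 0.    -0.    -1.654] [ 0.069 -0.069  1.431] 3.0858
(-1, 1, 1, -1) [ 0.  -0.  -1.6] [ 0.065 -0.075  1.578] 3.1043
(-1, 1, -1, 1) [-0.007  0.007 -1.652] [ 0.391  0.414 -1.937] 0.582
(-1, 1, -1, -1) [-0.006  0.007 -1.597] [ 0.41   0.374 -1.794] 0.536
(-1, -1, 1, 1) [ 0.007 -0.007 -1.627] [-0.314  0.314  1.669] 2.9649
(-1, -1, 1, -1) [ 0.007 -0.007 -1.573] [-0.297  0.344  1.813] 2.8735
(-1, -1, -1, 1) [ 0.     0.    -1.625] [ 0.     0.    -1.718] 0.0932
(-1, -1, -1, -1) [ 0.     0.    -1.571] [ 0.     0.    -1.571] 0.0
```

```bash
cat >> fk.py <<'E'
SG=(-1,-1,-1,-1)
E
python3 - <<'E'
from fk import *
from scipy.optimize import lsq_linear
s=read_state();S.append((s["q"],s["tool_pos"],s["ee_rot"]))
np.savez("s1.npz",q=s["q"],p=s["tool_pos"],o=s["ee_rot"])
A=[];b=[]
for q,p,o in S:
    A.append(np.array([fk(q,np.eye(6)[i],SG)[0] for i in range(6)]).T);b.append(p)
A=np.vstack(A);b=np.concatenate(b)
x=np.linalg.lstsq(A[:,[0,1,3,5]],b,rcond=None);print(x[0],A[:,[0,1,3,5]]@x[0]-b,x[3])
x=np.linalg.lstsq(A,b,rcond=None);print(x[0],A@x[0]-b,x[3])
E
```

```text
[0.4667953  0.3118331  0.46657295 0.4036224 ] [ 0.0145059   0.00800708  0.00453788  0.00124459  0.00315043 -0.00453788] [2.44342984 1.30546798 0.56786194 0.0541919 ]
[ 7.06100194 -1.80859873 -1.65394176  3.23818466  0.1346986   3.06375515] [-1.72084569e-15  1.66533454e-15 -1.38777878e-16  6.66133815e-16
 -2.19529256e-15 -1.11022302e-16] [2.77385498e+00 2.37001459e+00 1.10769083e+00 5.09945002e-01
 1.72907464e-02 2.09925781e-03]
```

```bash
cat > rec.py <<'E'
from h import *
import json
s=read_state();open("log.jsonl","a").write(json.dumps([s["q"].tolist(),s["tool_pos"].tolist(),s["ee_rot"].tolist()])+"\n");print(s["t"],s["q"].round(3))
E
python3 rec.py
python3 -m creep '[[[-0.01,0,-0.03,0,-0.05,0,0.05],[-0.02,0.01,-0.06,0,-0.12,0,0.05],[-0.03,0.02,-0.09,0,-0.2,0,0.05],[-0.04,0.02,-0.11,0,-0.3,0,0.05]]]'; python3 rec.py
python3 -m creep '[[[-0.02,0.03,-0.02,0.1,-0.1,0.1,0.05],[-0.04,0.05,-0.03,0.15,-0.2,0.15,0.05],[-0.04,0.06,-0.03,0.2,-0.25,0.2,0.05]]]'; python3 rec.py
cat > fit.py <<'E'
from fk import *
import json
D=[(np.array(a),np.array(b),np.array(c)) for a,b,c in map(json.loads,open("log.jsonl"))]+S
# generic: offsets vector per link in 3D
def chain(q):
    Z=lambda a:R.from_euler('z',-a);Y=lambda a:R.from_euler('y',a)
    r=Z(q[0]);M=[np.eye(3)[:,2:]]
    r=r*Y(q[1])*Z(q[2]);M.append(r.as_matrix());r=r*Y(q[3])*Z(q[4]);M.append(r.as_matrix())
    r=r*Y(q[5]);M.append(r.as_matrix()[:,2:]);
    return np.hstack(M),r*Z(q[6])
def fit(lam=1e-4):
    A=np.vstack([chain(q)[0] for q,p,o in D]);b=np.concatenate([p for q,p,o in D])
    x0=np.array([.3,0,0,.4,0,0,.4,.35])
    x=x0+np.linalg.solve(A.T@A+lam**2*np.eye(8),A.T@(b-A@x0));return x,A@x-b
if __name__=="__main__":
    x,r=fit();print(x.round(4),np.abs(r).max(),np.linalg.svd(np.vstack([chain(q)[0] for q,p,o in D]))[1].round(3))
E
python3 fit.py
```

```text
4.175 [-0.204  0.377  0.274  2.045 -1.439  0.198 -0.074]
t: 4.68
tool_pos: [0.5797, -0.0307, 0.1675]
ee_rot: [-0.017, 0.978, 0.057, 0.199]
contact_force: [1.3, 1.0, -0.1]
grip_width: 0.585
4.675 [-0.64   0.237  0.839  1.958 -0.469  0.682 -0.988]
t: 5.05
tool_pos: [0.5384, -0.0979, 0.1802]
ee_rot: [-0.127, 0.989, -0.021, 0.067]
contact_force: [0.9, 0.2, -0.1]
grip_width: 0.589
5.05 [-0.304  0.397  0.843  1.721 -0.624  1.219 -0.873]
[ 0.2537  0.0068 -0.0123  0.4709 -0.0033 -0.0014  0.4165  0.3616] 0.00550036274594623 [3.875 2.81  2.732 0.898 0.803 0.354 0.188 0.118]
```

```bash
cat > ik.py <<'E'
from fit import *
from scipy.optimize import least_squares
X,_=fit()
lo=np.array([-2.7,-.3,-1.27,.12,-1.44,.2,-3.05]);hi=np.array([2.7,1.91,1.3,2.57,4.58,2.03,3.05])
def FK(q):
    M,r=chain(q);return M@X, r*R.from_euler('z',np.pi/2)
# tool = chain rot * offset; e = o^-1*chain = Rz(-pi/2) -> o = chain*Rz(pi/2)
def solve(p,Rg,n=60,seed=0,q0=None,w=0):
    rng=np.random.default_rng(seed);out=[]
    for i in range(n):
        s=rng.uniform(lo,hi) if q0 is None else np.clip(q0+rng.normal(0,.1,7),lo+.001,hi-.001)
        f=lambda q:np.r_[(FK(q)[0]-p)*10,(Rg.inv()*FK(q)[1]).as_rotvec()*3]
        r=least_squares(f,s,bounds=(lo,hi),max_nfev=60)
        if r.cost<1e-4: out.append(r.x)
    return out
E
python3 - <<'E'
from ik import *
print(FK(D[2][0]),D[2][1],rot(D[2][2]).as_matrix())if 0 else None
for q,p,o in D: print((FK(q)[0]-p).round(4),(rot(o).inv()*FK(q)[1]).magnitude())
for flip in (0,1):
  for lean in (25,30,35,40,45,50):
    Rr=Rt(lean);z=Rr.apply([0,0,1]);p=r2w([-.046,.030,.075])+.011*z
    Rg=Rr*R.from_euler('z',np.pi*flip)
    o=solve(p,Rg,40);o.sort(key=lambda q:-np.min(np.r_[q-lo,hi-q]))
    print(flip,lean,len(o));[print("   ",q.round(2),np.min(np.r_[q-lo,hi-q]).round(2)) for q in o[:4]]
E
```

```text
[ 0.0032  0.0006 -0.002 ] 5.980168273668752e-16
[-0.0033 -0.0016  0.0015] 5.197393818029647e-16
[-0.0055  0.0012  0.0019] 5.931798401024368e-16
[ 0.0048 -0.0035 -0.0013] 8.147385309636726e-09
0 25 10
    [ 0.55  0.53 -0.72  1.89  0.71  0.48 -2.07] 0.28
    [-0.46  0.51  0.57  1.89 -0.74  0.47 -0.85] 0.27
    [ 0.32  0.46 -0.42  1.89  0.38  0.4  -1.8 ] 0.2
    [-0.18  0.45  0.21  1.89 -0.35  0.4  -1.17] 0.2
0 30 15
    [ 0.79  0.65 -1.05  1.97  1.21  0.54 -2.47] 0.22
    [-0.53  0.51  0.67  1.97 -1.07  0.41 -0.54] 0.21
    [ 0.64  0.54 -0.82  1.97  1.    0.4  -2.33] 0.2
    [-0.5   0.5   0.62  1.97 -1.03  0.39 -0.57] 0.19
0 35 25
    [ 0.81  0.64 -1.05  2.05  1.48  0.46 -2.72] 0.22
    [-0.33  0.44  0.4   2.05 -1.28  0.23 -0.27] 0.03
    [-0.32  0.44  0.39  2.05 -1.27  0.22 -0.28] 0.02
    [-0.52  0.49  0.64  2.04 -1.43  0.34 -0.18] 0.01
0 40 19
    [-0.77  0.65  1.    2.11  4.42  0.57  0.14] 0.16
    [-0.91  0.9   1.29  2.11  4.38  0.86  0.01] 0.01
    [-0.91  0.91  1.29  2.11  4.38  0.87  0.01] 0.01
    [-0.91  0.91  1.29  2.11  4.38  0.87  0.01] 0.01
0 45 13
    [-0.48  0.5   0.6  
[... 1027 characters left out ...]
 0.49 -0.71  2.05  1.27  0.24  0.52] 0.04
1 40 17
    [ 0.78  0.6  -0.97  2.12  1.84  0.37  0.05] 0.17
    [-0.61  0.54  0.77  2.11  4.42  0.42 -2.93] 0.12
    [-0.48  0.48  0.59  2.11  4.39  0.32 -2.84] 0.12
    [ 0.9   0.72 -1.16  2.12  1.82  0.52  0.15] 0.11
1 45 15
    [ 0.81  0.63 -0.98  2.18  2.23  0.42 -0.3 ] 0.22
    [ 0.74  0.58 -0.89  2.18  2.31  0.37 -0.42] 0.17
    [-0.37  0.47  0.46  2.18  3.92  0.37 -2.35] 0.17
    [ 0.7   0.56 -0.84  2.18  2.36  0.35 -0.48] 0.15
1 50 16
    [-0.33  0.49  0.42  2.24  3.67  0.5  -2.09] 0.3
    [ 0.82  0.67 -0.98  2.24  2.52  0.52 -0.55] 0.29
    [ 0.72  0.6  -0.85  2.24  2.65  0.47 -0.73] 0.27
    [ 0.69  0.58 -0.8   2.24  2.69  0.45 -0.8 ] 0.25
```

```bash
python3 - <<'E'
from ik import *
for lean in (20,25,30,33):
  for x in (-.046,-.10,-.185):
    Rr=Rt(lean);z=Rr.apply([0,0,1]);p=r2w([x,.030,.075])+.011*z
    o=solve(p,Rr,12,q0=np.array([-.5,.5,.62,1.97,-1.03,.39,-.57]));o.sort(key=lambda q:-np.min(np.r_[q-lo,hi-q]))
    print(lean,x,len(o));[print("   ",q.round(2),np.min(np.r_[q-lo,hi-q]).round(2)) for q in o[:2]]
Rr=Rt(32);z=Rr.apply([0,0,1]);plan(r2w([-.046,.03,.075])+(.011-.08)*z,Rr)
E
```

```text
20 -0.046 6
    [-0.57  0.59  0.75  1.8  -0.77  0.65 -0.87] 0.45
    [-0.52  0.57  0.68  1.8  -0.69  0.63 -0.92] 0.43
20 -0.1 7
    [-0.65  0.52  0.83  1.95 -0.81  0.61 -0.79] 0.41
    [-0.72  0.56  0.93  1.95 -0.9   0.66 -0.72] 0.37
20 -0.185 9
    [-0.75  0.36  0.9   2.16 -0.76  0.51 -0.76] 0.31
    [-0.69  0.34  0.82  2.16 -0.69  0.49 -0.82] 0.29
25 -0.046 11
    [-0.59  0.56  0.76  1.89 -0.92  0.54 -0.72] 0.34
    [-0.53  0.54  0.68  1.89 -0.86  0.51 -0.76] 0.31
25 -0.1 4
    [-0.73  0.53  0.92  2.03 -1.05  0.55 -0.56] 0.35
    [-0.54  0.43  0.66  2.03 -0.82  0.44 -0.75] 0.24
25 -0.185 11
    [-0.8   0.35  0.96  2.24 -1.    0.43 -0.52] 0.23
    [-0.75  0.33  0.89  2.24 -0.94  0.4  -0.57] 0.2
30 -0.046 9
    [-0.59  0.54  0.74  1.97 -1.13  0.45 -0.49] 0.25
    [-0.56  0.52  0.7   1.97 -1.1   0.42 -0.52] 0.22
30 -0.1 5
    [-0.62  0.44  0.76  2.11 -1.18  0.39 -0.4 ] 0.19
    [-0.58  0.43  0.7   2.11 -1.14  0.36 -0.43] 0.16
30 -0.185 11
    [-0.7   0.29  0.83  2.31 -1.26  0.31 -0.25] 0.11
    [-0.87  0.37  1.04  2.31 -1.37  0.41 -0.16] 0.07
33 -0.046 7
    [-0.43  0.47  0.53  2.02 -1.17  0.3  -0.41] 0.1
    [-0.41  0.46  0.5   2.02 -1.14  0.29 -0.43] 0.09
33 -0.1 8
    [-0.41  0.37  0.49  2.15 -1.27  0.25 -0.27] 0.05
    [-0.62  0.44  0.76  2.15 -1.41  0.36 -0.17] 0.03
33 -0.185 0
t 5.05 shift [ 0.0697 -0.0897  0.0817] rot [-0.1968  0.4064 -0.2168] F [ 0.89  0.24 -0.13] grip 0.589
```

```bash
python3 - <<'E'
from h import *
Rr=Rt(28);z=Rr.apply([0,0,1]);plan(r2w([-.049,.03,.075])+(.011-.08)*z,Rr)
E
```

```text
t 5.05 shift [ 0.0711 -0.0905  0.0796] rot [-0.2038  0.3371 -0.2094] F [ 0.89  0.24 -0.13] grip 0.589
```

```bash
python3 -m creep '[[[0.01,-0.015,0.01,-0.03,0.05,-0.03,0.05],[0.025,-0.03,0.025,-0.07,0.12,-0.07,0.05],[0.04,-0.05,0.045,-0.12,0.2,-0.12,0.05],[0.055,-0.07,0.06,-0.16,0.27,-0.17,0.05],[0.065,-0.083,0.073,-0.19,0.31,-0.2,0.05],[0.071,-0.09,0.08,-0.204,0.337,-0.21,0.05],[0.071,-0.09,0.08,-0.204,0.337,-0.21,0.05],[0.071,-0.09,0.08,-0.204,0.337,-0.21,0.05]]]';python3 rec.py;  python3 - <<'E'
from h import *
Rr=Rt(28);z=Rr.apply([0,0,1]);plan(r2w([-.049,.03,.075])+(.011)*z,Rr)
im=capture("wrist")[:,:,::-1];cv2.imwrite("pics/e1.png",im)
E
```

```text
t: 6.05
tool_pos: [0.622, 0.004, 0.136]
ee_rot: [-0.013, 0.969, 0.054, 0.242]
contact_force: [-0.7, -1.2, 0.3]
grip_width: 0.585
6.05 [-0.639  0.327  0.771  1.984 -0.652  0.51  -0.899]
t 6.05 shift [ 0.     -0.0013  0.0801] rot [ 0.0006 -0.0005 -0.0003] F [-0.66 -1.21  0.33] grip 0.585
```

View pics/e1.png

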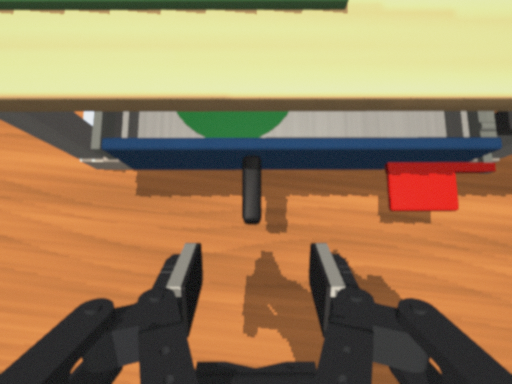

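The pre-grasp pose is reached exactly. The tab at (252,190) is centred between the fingers, so I'll advance.

```bash
python3 -m creep '[[[0,-0.001,0.015,0,0,0,0.05],[0,-0.001,0.032,0,0,0,0.05],[0,-0.001,0.048,0,0,0,0.05],[0,-0.001,0.062,0,0,0,0.05],[0,-0.001,0.073,0,0,0,0.05],[0,-0.001,0.08,0,0,0,0.05],[0,-0.001,0.08,0,0,0,0.05],[0,-0.001,0.08,0,0,0,0.05]]]';python3 rec.py;  python3 - <<'E'
from h import *
Rr=Rt(28);z=Rr.apply([0,0,1]);plan(r2w([-.049,.03,.075])+(.011)*z,Rr)
im=capture("wrist")[:,:,::-1];cv2.imwrite("pics/e2.png",im)
E
```

```text
t: 7.1
tool_pos: [0.6596, 0.0086, 0.0659]
ee_rot: [-0.013, 0.969, 0.054, 0.242]
contact_force: [0.2, -0.3, 0.9]
grip_width: 0.588
7.1 [-0.465  0.486  0.58   1.947 -0.872  0.407 -0.715]
t 7.1 shift [-0.0005 -0.0009  0.0004] rot [ 0.0011 -0.0014 -0.0009] F [ 0.16 -0.31  0.85] grip 0.588
```

View pics/e2.png

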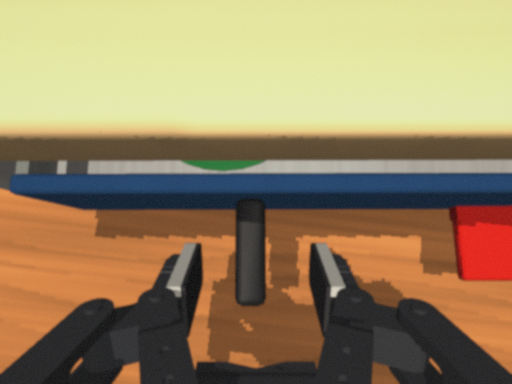

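The tab at (250,250) sits between the pads. Closing on it.

```bash
python3 -m creep '[[[0,0,0,0,0,0,0.02],[0,0,0,0,0,0,0.005],[0,0,0,0,0,0,0.005],[0,0,0,0,0,0,0.005],[0,0,0,0,0,0,0.005]]]' 60; python3 - <<'E'
from h import *
Rr=Rt(28);z=Rr.apply([0,0,1]);s=read_state();print(w2r(s["tool_pos"]-.011*z));
xr=np.array([np.cos(YAW),np.sin(YAW),0]);print("pull per m in tool axes",rot(s["ee_rot"]).inv().apply(-xr)); plan(s["tool_pos"]-.139*xr,Rr)
E
```

```text
t: 7.78
tool_pos: [0.6598, 0.0107, 0.0665]
ee_rot: [-0.014, 0.969, 0.055, 0.242]
contact_force: [-3.0, 4.8, 5.1]
grip_width: 0.128
[-0.04831105  0.03121996  0.07622174]
pull per m in tool axes [-0.88197713 -0.00123722 -0.47129057]
t 7.775 shift [-0.1226 -0.0002 -0.0655] rot [-0.0019 -0.0021  0.0004] F [-2.98  4.82  5.06] grip 0.128
```

```bash
python3 -m creep '[[[-0.004,0,-0.002,0,0,0,0.005],[-0.013,0,-0.007,0,0,0,0.005],[-0.026,0,-0.014,0,0,0,0.005],[-0.039,0,-0.021,0,0,0,0.005],[-0.052,0,-0.028,0,0,0,0.005],[-0.065,0,-0.035,0,0,0,0.005],[-0.078,0,-0.042,0,0,0,0.005],[-0.09,0,-0.048,0,0,0,0.005],[-0.102,0,-0.0545,0,0,0,0.005],[-0.112,0,-0.06,0,0,0,0.005],[-0.12,0,-0.064,0,0,0,0.005],[-0.12,0,-0.064,0,0,0,0.005]]]' 60; python3 rec.py; python3 - <<'E'
from h import *
Rr=Rt(28);z=Rr.apply([0,0,1]);s=read_state();print(w2r(s["tool_pos"]-.011*z));
plan(s["tool_pos"],Rr)
im=capture("wrist")[:,:,::-1];cv2.imwrite("pics/f1.png",im)
im=capture("top")[:,:,::-1];cv2.imwrite("pics/f2.png",im)
E
```

```text
t: 9.28
tool_pos: [0.523, -0.0048, 0.0664]
ee_rot: [-0.015, 0.969, 0.054, 0.242]
contact_force: [-11.0, 2.0, 14.9]
grip_width: 0.126
9.275 [-0.474  0.236  0.561  2.284 -0.89   0.26  -0.592]
[-0.18597584  0.03108335  0.07615075]
t 9.275 shift [0. 0. 0.] rot [-0.0033 -0.0012 -0.0005] F [-10.99   1.95  14.9 ] grip 0.126
```

View pics/f1.png

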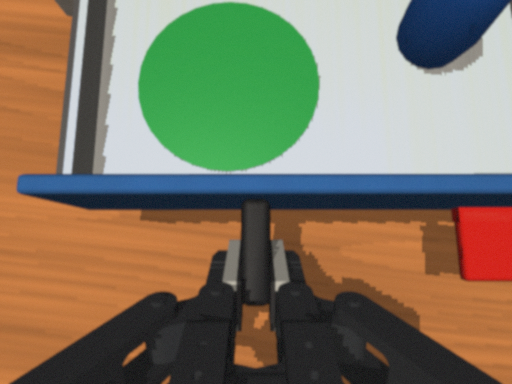

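View pics/f2.png

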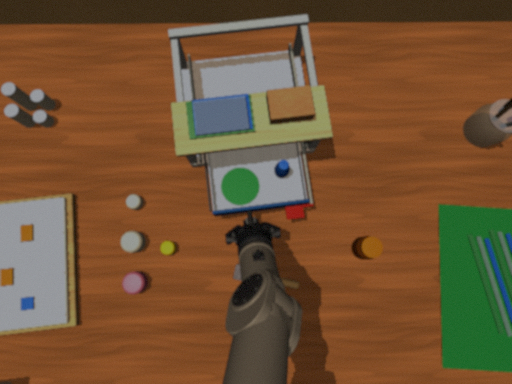

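```bash
python3 -m creep '[[[-0.002,0,-0.001,0,0,0,0.005],[-0.0035,0,-0.002,0,0,0,0.005],[-0.0035,0,-0.002,0,0,0,0.005]]]' 60; python3 - <<'E'
from h import *
Rr=Rt(28);z=Rr.apply([0,0,1]);s=read_state();print(w2r(s["tool_pos"]-.011*z),s["contact_force"].round(1))
E
python3 -m creep '[[[0.003,0,0.0015,0,0,0,0.005],[0.007,0,0.0035,0,0,0,0.005],[0.01,0,0.005,0,0,0,0.005],[0.01,0,0.005,0,0,0,0.005]]]' 60; python3 - <<'E'
from h import *
Rr=Rt(28);z=Rr.apply([0,0,1]);s=read_state();print(w2r(s["tool_pos"]-.011*z),s["contact_force"].round(1))
E
```

```text
t: 9.75
tool_pos: [0.5182, -0.0054, 0.0665]
ee_rot: [-0.016, 0.969, 0.054, 0.242]
contact_force: [-3.1, 3.7, 3.6]
grip_width: 0.126
[-0.19088769  0.03103314  0.07619591] [-3.1  3.7  3.6]
t: 10.25
tool_pos: [0.5238, -0.0046, 0.0662]
ee_rot: [-0.019, 0.969, 0.054, 0.239]
contact_force: [-40.7, 0.0, 47.2]
grip_width: 0.13
[-0.185155    0.03123455  0.07590353] [-40.7   0.   47.2]
```

The tray is locked: it travelled only 5.7 mm inward and then resisted 40 N. Now I'll relax, release the tab and retreat.

```bash
python3 -m creep '[[[-0.004,0,-0.002,0,0,0,0.005],[-0.004,0,-0.002,0,0,0,0.03],[-0.004,0,-0.002,0,0,0,0.05],[-0.004,0,-0.002,0,0,0,0.05],[-0.004,0,-0.015,0,0,0,0.05],[-0.004,0,-0.04,0,-0.08,0,0.06],[-0.004,0,-0.07,0,-0.16,0,0.085],[-0.004,0,-0.1,0,-0.24,0,0.085],[-0.004,0,-0.13,0,-0.32,0,0.085],[-0.004,0,-0.13,0,-0.32,0,0.085]]]' 40; python3 rec.py; python3 - <<'E'
from h import *
ci=camera_info("top");im=capture("top")[:,:,::-1];cv2.imwrite("pics/g1.png",im)
a=cv2.resize(im[120:230,160:340],None,fx=4.4,fy=4.4,interpolation=cv2.INTER_CUBIC);cv2.imwrite("pics/g2.png",a)
c=lambda u,v:(100+(u+.5)/4.5-.5,180+(v+.5)/4.5-.5)
# mould top flat circle crop centre at (140,277) outer (z~.036 bevel edge)
for z in(.036,.045): print(unproj(ci,c(140,277),z))
M=unproj(ci,c(140,277),.042);M[2]=.05
Rr=Rt(0,head=0.5);plan([M[0],M[1],.12],Rr)
E
```

```text
t: 11.5
tool_pos: [0.4634, -0.013, 0.1818]
ee_rot: [-0.01, 0.995, 0.056, 0.084]
contact_force: [0.0, -0.1, -0.2]
grip_width: 0.996
11.5 [-0.915  0.074  0.992  1.998 -0.127  0.942 -1.322]
[0.48112432 0.30232622 0.036     ]
[0.48065704 0.29940995 0.045     ]
t 11.55 shift [ 0.0431 -0.3085  0.0714] rot [ 0.0221 -0.166  -0.3868] F [-0.51 -0.17  0.27] grip 0.994
```

View pics/g2.png

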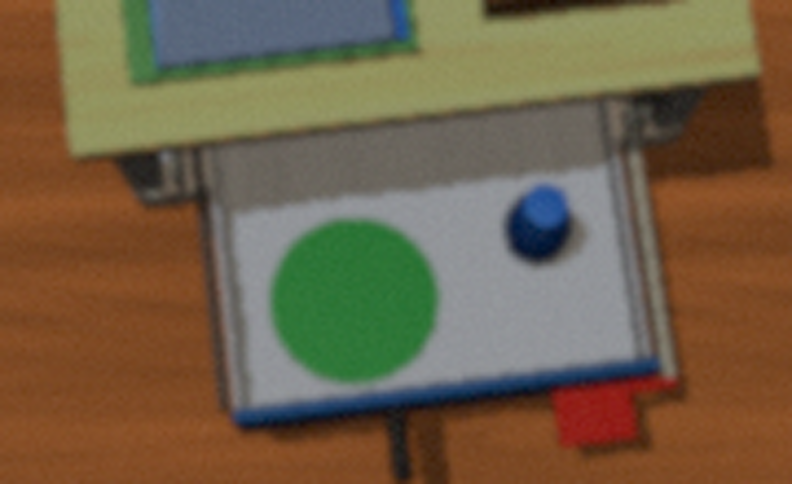

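```bash
python3 - <<'E'
from h import *
ci=camera_info("top")
c=lambda u,v:(160+(u+.5)/4.4-.5,120+(v+.5)/4.4-.5)
p=unproj(ci,c(355,300),.05);print("pad",p,"expected",r2w([-.08,.045,.05]),w2r(p))
v=unproj(ci,c(547,205),.072);print("vase",w2r(v))
Rr=Rt(15,head=.3);z=Rr.apply([0,0,1]);M=np.array([.4808,.3003,.028]);plan(M+(.011-.12)*z,Rr)
E
```

```text
pad [0.61369035 0.02073202 0.05      ] expected [0.62167177 0.02027678 0.05      ] [-0.08788052  0.04634445  0.05      ]
vase [-0.05020896 -0.07147024  0.072     ]
t 11.55 shift [ 0.018  -0.3033  0.0537] rot [ 0.0298  0.0945 -0.1848] F [-0.51 -0.17  0.27] grip 0.994
```

```bash
python3 -m creep '[[[0.001,-0.015,0.003,0.002,0.005,-0.01,0.085],[0.003,-0.045,0.008,0.005,0.015,-0.03,0.085],[0.005,-0.08,0.014,0.008,0.025,-0.05,0.085],[0.007,-0.115,0.02,0.011,0.035,-0.07,0.085],[0.009,-0.15,0.027,0.015,0.047,-0.09,0.085],[0.011,-0.185,0.033,0.018,0.058,-0.11,0.085],[0.013,-0.22,0.039,0.022,0.07,-0.135,0.085],[0.015,-0.255,0.045,0.025,0.08,-0.155,0.085],[0.017,-0.285,0.05,0.028,0.09,-0.175,0.085],[0.018,-0.303,0.054,0.03,0.094,-0.185,0.085],[0.018,-0.303,0.054,0.03,0.094,-0.185,0.085],[0.018,-0.303,0.054,0.03,0.094,-0.185,0.085]]]' 40; python3 rec.py; python3 - <<'E'
from h import *
Rr=Rt(15,head=.3);z=Rr.apply([0,0,1]);M=np.array([.4808,.3003,.028]);plan(M+(.011-.12)*z,Rr)
ci=camera_info("wrist");im=capture("wrist")[:,:,::-1];cv2.imwrite("pics/h1.png",im);np.savez("h1.npz",**ci)
print(proj(ci,[[.4808,.3003,.045],[.4808,.3003,0.036]]))
E
```

```text
t: 13.05
tool_pos: [0.4545, 0.2901, 0.133]
ee_rot: [-0.019, 0.981, 0.147, 0.129]
contact_force: [0.1, 0.0, 0.4]
grip_width: 0.997
13.05 [-1.277  0.264  0.731  1.963 -0.152  0.733 -1.758]
t 13.05 shift [-0.     -0.002  -0.0003] rot [ 0.001   0.0006 -0.0019] F [0.09 0.03 0.4 ] grip 0.997
[[250.81578396 190.39620341]
 [250.96438082 189.67538135]]
```

View pics/h1.png

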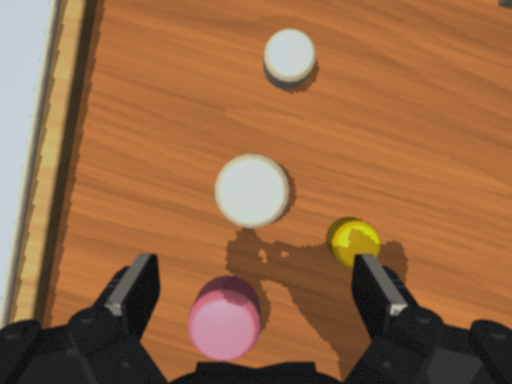

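The white mould is centred at about (252,190), against a prediction of (251,190), so the measurement holds. The yellow, pink and small white pieces are clear of the fingers' path. Descending.

```bash
python3 -m creep '[[[0,-0.002,0.015,0,0,-0.002,0.08],[0,-0.002,0.035,0,0,-0.002,0.08],[0,-0.002,0.055,0,0,-0.002,0.08],[0,-0.002,0.075,0,0,-0.002,0.08],[0,-0.002,0.092,0,0,-0.002,0.08],[0,-0.002,0.105,0,0,-0.002,0.08],[0,-0.002,0.114,0,0,-0.002,0.08],[0,-0.002,0.12,0,0,-0.002,0.08],[0,-0.002,0.12,0,0,-0.002,0.08],[0,-0.002,0.12,0,0,-0.002,0.08]]]' 30; python3 rec.py; python3 - <<'E'
from h import *
Rr=Rt(15,head=.3);z=Rr.apply([0,0,1]);M=np.array([.4808,.3003,.028]);plan(M+(.011)*z,Rr)
im=capture("wrist")[:,:,::-1];cv2.imwrite("pics/h2.png",im)
E
```

```text
t: 14.35
tool_pos: [0.484, 0.3012, 0.0177]
ee_rot: [-0.019, 0.98, 0.148, 0.129]
contact_force: [-0.6, 0.3, 0.6]
grip_width: 0.938
14.35 [-1.08   0.498  0.561  1.989 -0.381  0.496 -1.564]
t 14.35 shift [-0.0005 -0.0001  0.0002] rot [ 0.0003 -0.0004 -0.0005] F [-0.59  0.26  0.57] grip 0.938
```

View pics/h2.png

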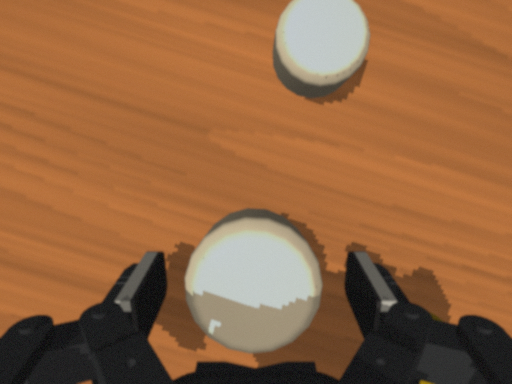

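```bash
python3 -m creep '[[[0,0,0,0,0,0,0.07],[0,0,0,0,0,0,0.055],[0,0,0,0,0,0,0.045],[0,0,0,0,0,0,0.045],[0,0,0,0,0,0,0.045],[0.003,0,-0.01,0,0,0,0.045],[0.009,0,-0.035,0,0,0,0.045],[0.018,0,-0.067,0,0,0,0.045],[0.027,0,-0.1,0,0,0,0.045],[0.034,0,-0.126,0,0,0,0.045],[0.034,0,-0.126,0,0,0,0.045]]]' 35; python3 rec.py; python3 - <<'E'
from h import *
im=capture("wrist")[:,:,::-1];cv2.imwrite("pics/h3.png",im)
Rr=Rt(15);z=Rr.apply([0,0,1]);P=r2w([-.084,.045,.05])+[0,0,.028+.09];plan(P+(.011)*z,Rr)
E
```

```text
t: 15.78
tool_pos: [0.4856, 0.3021, 0.1507]
ee_rot: [-0.021, 0.98, 0.148, 0.131]
contact_force: [0.2, 0.5, -2.9]
grip_width: 0.642
15.775 [-1.231  0.307  0.726  1.866 -0.194  0.789 -1.707]
t 15.825 shift [0.0481 0.309  0.0037] rot [-0.0493 -0.0011  0.181 ] F [-1.08  0.27 -1.92] grip 0.642
```

View pics/h3.png

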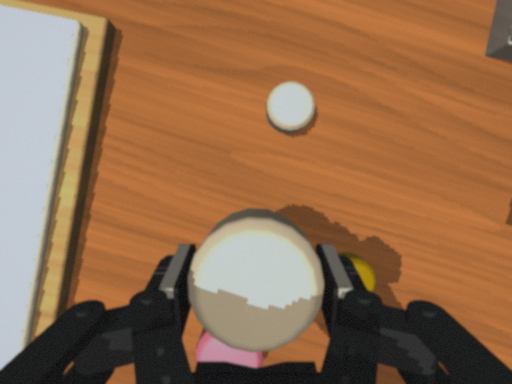

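```bash
python3 - <<'E'
from h import *
Rr=Rt(15);z=Rr.apply([0,0,1]);P=r2w([-.084-.09,.045,.05])+[0,0,.028+.10];plan(P+(.011)*z,Rr)
E
```

```text
t 15.825 shift [-0.0347  0.2922 -0.029 ] rot [-0.0493 -0.0011  0.181 ] F [-1.08  0.27 -1.92] grip 0.642
```

```bash
python3 -m creep '[[[-0.002,0.012,-0.003,-0.002,0,0.008,0.045],[-0.005,0.04,-0.007,-0.007,0,0.025,0.045],[-0.009,0.075,-0.011,-0.012,0,0.045,0.045],[-0.013,0.11,-0.015,-0.018,0,0.065,0.045],[-0.017,0.145,-0.018,-0.024,0,0.087,0.045],[-0.021,0.18,-0.021,-0.03,0,0.11,0.045],[-0.025,0.215,-0.024,-0.036,0,0.132,0.045],[-0.029,0.248,-0.026,-0.041,0,0.152,0.045],[-0.033,0.276,-0.028,-0.046,0,0.17,0.045],[-0.035,0.292,-0.029,-0.049,0,0.181,0.045],[-0.035,0.292,-0.029,-0.049,0,0.181,0.045],[-0.035,0.292,-0.029,-0.049,0,0.181,0.045]]]' 35; python3 rec.py; python3 - <<'E'
from h import *
s=read_state();print(np.abs(s["qvel"]).max())
ci=camera_info("wrist");im=capture("wrist")[:,:,::-1];cv2.imwrite("pics/i1.png",im);np.savez("i1.npz",**ci)
hsv=cv2.cvtColor(np.ascontiguousarray(im),cv2.COLOR_BGR2HSV)
m=cv2.inRange(hsv,(45,100,40),(80,255,255));n,l,st,ce=cv2.connectedComponentsWithStats(m)
for k in range(1,n):
    if st[k,4]>500: print(st[k],ce[k],w2r(unproj(ci,ce[k],.05)),unproj(ci,ce[k],.05))
print(proj(ci,[r2w([-.084,.045,.05])]))
E
```

```text
t: 17.32
tool_pos: [0.5303, 0.0113, 0.1669]
ee_rot: [-0.008, 0.99, 0.056, 0.13]
contact_force: [0.6, 0.3, -1.4]
grip_width: 0.641
17.325 [-0.801  0.203  0.877  1.951 -0.273  0.816 -1.249]
0.01402539775067927
[  194    56   125   127 12444] [256.00932176 118.93217615] [-0.08866746  0.04479313  0.05      ] [0.61308173 0.01910247 0.05      ]
[[255.75864136 112.94026159]]
```

View pics/i1.png

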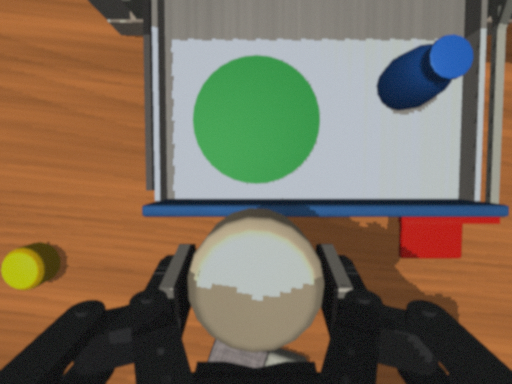

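Wrist and top views agree that the pad is at rack (-0.088, 0.045), and the vase is standing. I'll move over the pad and lower.

```bash
python3 - <<'E'
from h import *
Rr=Rt(15);z=Rr.apply([0,0,1]);P=np.array([.6132,.0197,.05+.028])
for dz in(.06,.003): plan(P+[0,0,dz]+(.011)*z,Rr)
E
```

```text
t 17.375 shift [0.0728 0.0016 0.0605] rot [-0.0017 -0.0002  0.0021] F [ 0.25  0.05 -2.51] grip 0.641
t 17.375 shift [0.0581 0.0017 0.1156] rot [-0.0017 -0.0002  0.0021] F [ 0.25  0.05 -2.51] grip 0.641
```

```bash
python3 -m creep '[[[0.014,0,0.004,0,0,0,0.045],[0.034,0.001,0.009,0,0,0,0.045],[0.054,0.002,0.014,0,0,0,0.045],[0.07,0.002,0.019,0,0,0,0.045],[0.08,0.002,0.025,0,0,0.002,0.045],[0.08,0.002,0.037,0,0,0.002,0.045],[0.076,0.002,0.05,0,0,0.002,0.045],[0.073,0.002,0.0605,0,0,0.002,0.045],[0.068,0.002,0.077,0,0,0.002,0.045],[0.064,0.002,0.093,0,0,0.002,0.045],[0.0605,0.002,0.106,0,0,0.002,0.045],[0.0605,0.002,0.106,0,0,0.002,0.045]]]' 35; python3 rec.py; python3 - <<'E'
from h import *
Rr=Rt(15);z=Rr.apply([0,0,1]);P=np.array([.6132,.0197,.05+.028])
plan(P+(.011)*z,Rr)
im=capture("wrist")[:,:,::-1];cv2.imwrite("pics/i2.png",im)
E
```

```text
t: 18.88
tool_pos: [0.6147, 0.0197, 0.0785]
ee_rot: [-0.008, 0.99, 0.056, 0.129]
contact_force: [-0.4, -0.0, -2.5]
grip_width: 0.642
18.875 [-0.586  0.504  0.719  1.831 -0.56   0.726 -1.044]
t 18.875 shift [-0.0015 -0.0001  0.0111] rot [-0.0018  0.003  -0.0001] F [-0.43 -0.02 -2.46] grip 0.642
```

View pics/i2.png

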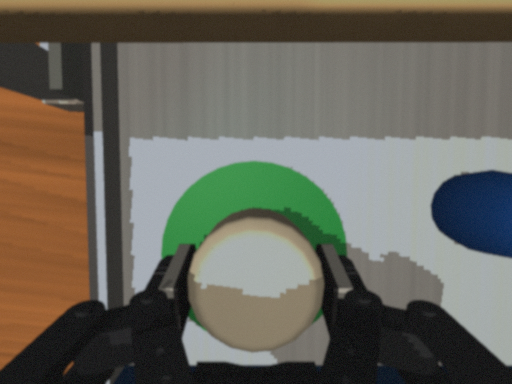

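```bash
python3 -m creep '[[[-0.001,0,0.002,0,0.001,0,0.045],[-0.001,0,0.004,0,0.002,0,0.045],[-0.002,0,0.006,0,0.003,0,0.045],[-0.002,0,0.0075,0,0.003,0,0.045],[-0.0025,0,0.009,0,0.003,0,0.045],[-0.0025,0,0.0095,0,0.003,0,0.045],[-0.0025,0,0.0095,0,0.003,0,0.045]]]' 35
python3 -m creep '[[[-0.0002,0,0.001,0,0,0,0.045],[-0.0004,0,0.0015,0,0,0,0.045],[-0.0004,0,0.0015,0,0,0,0.045]]]' 35
```

```text
t: 19.8
tool_pos: [0.6157, 0.0196, 0.0697]
ee_rot: [-0.008, 0.99, 0.056, 0.131]
contact_force: [0.2, 0.0, -2.5]
grip_width: 0.641
t: 20.18
tool_pos: [0.6159, 0.0195, 0.0686]
ee_rot: [-0.008, 0.99, 0.056, 0.132]
contact_force: [-0.9, -0.7, 0.6]
grip_width: 0.636
```

```bash
python3 -m creep '[[[-0.0002,0,0.0006,0,0,0,0.045],[-0.0002,0,0.0006,0,0,0,0.045]]]' 30
python3 -m creep '[[[0,0,0,0,0,0,0.056],[0,0,0,0,0,0,0.06],[0,0,0,0,0,0,0.066],[0,0,0,0,0,0,0.074],[0,0,0,0,0,0,0.08],[0,0,0,0,0,0,0.08]]]' 30;python3 - <<'E'
from h import *
im=capture("wrist")[:,:,::-1];cv2.imwrite("pics/i3.png",im)
E
```

```text
t: 20.42
tool_pos: [0.6163, 0.0196, 0.0686]
ee_rot: [-0.008, 0.99, 0.055, 0.132]
contact_force: [-1.5, 0.8, 4.1]
grip_width: 0.641
t: 21.18
tool_pos: [0.6164, 0.0196, 0.0686]
ee_rot: [-0.008, 0.99, 0.055, 0.132]
contact_force: [1.0, -0.4, -0.1]
grip_width: 0.935
```

View pics/i3.png

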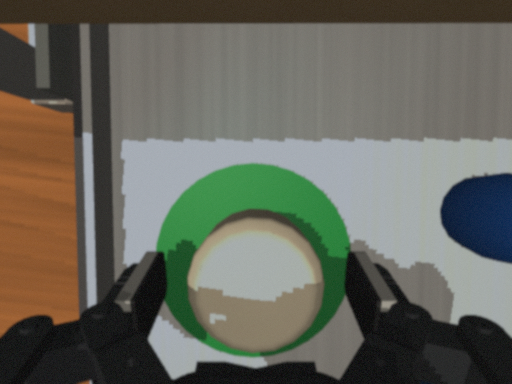

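The mould stands upright on the pad with a green rim visible all round. Retreating upward.

```bash
python3 -m creep '[[[0.001,0,-0.008,0,0,0,0.08],[0.003,0,-0.025,0,0,0,0.08],[0.004,0,-0.05,0,0,0,0.08],[0.004,0,-0.075,0,0,0,0.08],[0.0,0,-0.105,0,0,0,0.08],[-0.01,0,-0.125,0,0,0,0.06],[-0.035,0.01,-0.132,0,0,0,0.03],[-0.06,0.03,-0.138,0,0,0,0.0],[-0.08,0.05,-0.142,0,0,0,0.0],[-0.09,0.065,-0.145,0,0,0,0.0],[-0.09,0.065,-0.145,0,0,0,0.0]]]' 30;python3 rec.py;python3 - <<'E'
from ik import *
s=read_state()
ci=camera_info("wrist");im=capture("wrist")[:,:,::-1];cv2.imwrite("pics/j1.png",im);np.savez("j1.npz",**ci)
for lean in (20,25,28):
  for x in (-.178,-.09):
    Rr=Rt(lean);p=r2w([x,-.082,.08])
    o=solve(p,Rr,10,q0=s["q"]);o.sort(key=lambda q:-np.min(np.r_[q-lo,hi-q]))
    print(lean,x,len(o));[print("   ",q.round(2),np.min(np.r_[q-lo,hi-q]).round(2)) for q in o[:2]]
xp=-.158
for n,p in dict(tip=[-.042+xp,.03,.09],pfl=[-.034+xp,-.0595,.076],pfr=[-.034+xp,-.1045,.076],panL=[xp,.12,.1],panR=[xp,-.12,.1]).items(): print(n,proj(ci,r2w(p)).round(1))
Rr=Rt(25);plan(r2w([xp-.0165-.004,-.082,.115]),Rr)
E
```

```text
t: 22.6
tool_pos: [0.4997, -0.0607, 0.1857]
ee_rot: [-0.009, 0.99, 0.054, 0.133]
contact_force: [0.9, -0.2, 0.5]
grip_width: -0.006
22.6 [-0.74   0.103  0.948  1.986 -0.221  0.85  -1.141]
20 -0.178 6
    [-0.37  0.36  0.76  2.06 -0.73  0.61 -0.57] 0.41
    [-0.21  0.31  0.57  2.06 -0.6   0.56 -0.68] 0.36
20 -0.09 9
    [-0.36  0.52  0.75  1.85 -0.78  0.7  -0.63] 0.5
    [-0.4   0.55  0.81  1.85 -0.83  0.72 -0.59] 0.49
25 -0.178 10
    [-0.33  0.32  0.73  2.14 -0.89  0.52 -0.39] 0.32
    [-0.31  0.31  0.7   2.14 -0.87  0.51 -0.41] 0.31
25 -0.09 10
    [-0.3   0.47  0.67  1.93 -0.88  0.58 -0.51] 0.38
    [-0.28  0.46  0.64  1.93 -0.85  0.57 -0.53] 0.37
28 -0.178 10
    [-0.24  0.29  0.64  2.18 -0.98  0.46 -0.28] 0.26
    [-0.23  0.28  0.63  2.18 -0.98  0.45 -0.28] 0.25
28 -0.09 10
    [-0.29  0.45  0.65  1.98 -0.99  0.53 -0.39] 0.33
    [-0.21  0.42  0.55  1.98 -0.92  0.49 -0.44] 0.29
tip [[183.7 215.3]]
pfl [[302.4 202.5]]
pfr [[360.3 202.4]]
panL [[ 51.8 157.9]]
panR [[393.7 157. ]]
t 22.65 shift [0.0114 0.0617 0.0761] rot [-0.0021  0.1688 -0.0015] F [-0.86  0.57  0.42] grip -0.005
```

View pics/j1.png

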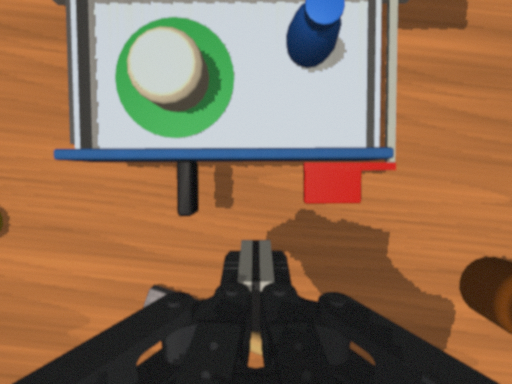

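The mould (165,65) is inside the green pad, the vase stands, and the paddle's observed corners match my prediction within 3 px. Moving above the paddle with fingers closed and a 25° lean.

```bash
python3 -m creep '[[[0.002,0.01,0.01,0,0.02,0,0],[0.004,0.02,0.022,0,0.05,0,0],[0.006,0.032,0.036,0,0.08,0,0],[0.008,0.044,0.05,0,0.11,0,0],[0.01,0.054,0.064,0,0.14,0,0],[0.011,0.06,0.073,0,0.16,0,0],[0.011,0.062,0.076,-0.002,0.169,-0.001,0],[0.011,0.062,0.076,-0.002,0.169,-0.001,0],[0.011,0.062,0.076,-0.002,0.169,-0.001,0]]]' 40;python3 rec.py;python3 - <<'E'
from h import *
xp=-.159
Rr=Rt(25);plan(r2w([xp-.0165-.004,-.082,.115]),Rr);plan(r2w([xp-.0165-.004,-.082,.088]),Rr)
im=capture("wrist")[:,:,::-1];cv2.imwrite("pics/j2.png",im)
E
```

```text
t: 23.78
tool_pos: [0.5383, -0.1168, 0.1155]
ee_rot: [-0.012, 0.975, 0.055, 0.217]
contact_force: [0.6, -0.2, -0.2]
grip_width: -0.003
23.775 [-0.402  0.253  0.804  2.107 -0.734  0.572 -0.537]
t 23.775 shift [-0.0014  0.0001 -0.0001] rot [-0.0004 -0.001   0.0005] F [ 0.64 -0.25 -0.22] grip -0.003
t 23.775 shift [-0.0128  0.0001  0.0244] rot [-0.0004 -0.001   0.0005] F [ 0.64 -0.25 -0.22] grip -0.003
```

View pics/j2.png

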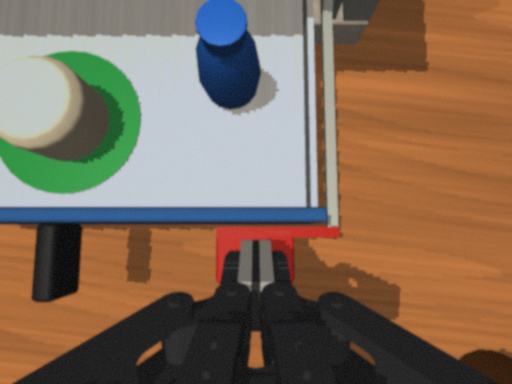

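```bash
python3 -m creep '[[[-0.003,0,0.006,0,0,0,0],[-0.006,0,0.013,0,0,0,0],[-0.009,0,0.019,0,0,0,0],[-0.0115,0,0.0245,0,0,0,0],[-0.0115,0,0.0245,0,0,0,0]]]' 40
python3 -m creep '[[[-0.001,0,0.0025,0,0,0,0],[-0.0022,0,0.005,0,0,0,0],[-0.0033,0,0.007,0,0,0,0],[-0.0033,0,0.007,0,0,0,0],[-0.0033,0,0.007,0,0,0,0]]]' 40
```

```text
t: 24.45
tool_pos: [0.5376, -0.1168, 0.0876]
ee_rot: [-0.012, 0.975, 0.055, 0.216]
contact_force: [0.3, -0.8, -0.6]
grip_width: 0.002
t: 25.08
tool_pos: [0.5382, -0.1171, 0.0805]
ee_rot: [-0.012, 0.975, 0.055, 0.217]
contact_force: [-0.1, -0.0, 4.3]
grip_width: -0.002
```

```bash
python3 -m creep '[[[-0.001,0,0.002,0,0,0,0],[-0.002,0,0.004,0,0,0,0],[-0.0028,0,0.006,0,0,0,0],[-0.0028,0,0.006,0,0,0,0],[-0.0028,0,0.006,0,0,0,0]]]' 40
python3 - <<'E'
from h import *
s=read_state();print(w2r(s["tool_pos"]),rot(s["ee_rot"]).inv().apply([np.cos(YAW),np.sin(YAW),0]))
im=capture("wrist")[:,:,::-1];cv2.imwrite("pics/j3.png",im)
E
```

```text
t: 25.7
tool_pos: [0.5399, -0.1171, 0.0753]
ee_rot: [-0.012, 0.974, 0.055, 0.218]
contact_force: [-0.3, 0.7, 7.5]
grip_width: -0.001
[-0.17663902 -0.08233479  0.07531115] [ 9.04420176e-01 -4.09878069e-05  4.26642877e-01]
```

View pics/j3.png

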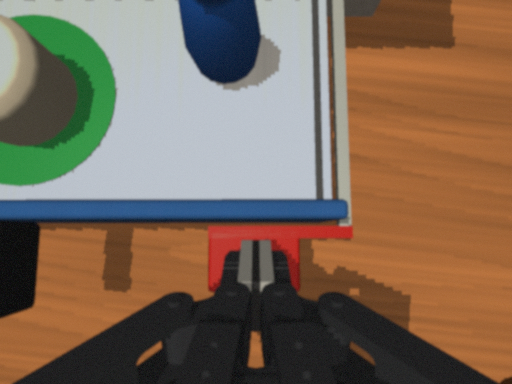

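Force is 7.5 N, so the paddle is at its bottom. Now I'll push in slowly while holding it down.

```bash
python3 -m creep '[[[0.002,0,0.0026,0,0,0,0],[0.005,0,0.0042,0,0,0,0],[0.009,0,0.006,0,0,0,0],[0.014,0,0.0083,0,0,0,0],[0.019,0,0.0107,0,0,0,0],[0.025,0,0.0135,0,0,0,0],[0.031,0,0.0163,0,0,0,0],[0.037,0,0.0192,0,0,0,0],[0.043,0,0.022,0,0,0,0],[0.049,0,0.0249,0,0,0,0],[0.054,0,0.0272,0,0,0,0],[0.058,0,0.0291,0,0,0,0]]]' 40
python3 rec.py;python3 - <<'E'
from h import *
s=read_state();print(w2r(s["tool_pos"]))
im=capture("wrist")[:,:,::-1];cv2.imwrite("pics/k1.png",im)
im=capture("top")[:,:,::-1];cv2.imwrite("pics/k2.png",cv2.resize(im[100:260,150:350],None,fx=3.5,fy=3.5))
E
```

```text
t: 27.25
tool_pos: [0.6059, -0.1096, 0.0753]
ee_rot: [-0.012, 0.974, 0.055, 0.22]
contact_force: [-1.7, 0.2, 10.9]
grip_width: 0.002
27.25 [-0.308  0.44   0.688  1.994 -0.927  0.556 -0.436]
[-0.11017817 -0.08226055  0.07525981]
```

View pics/k1.png

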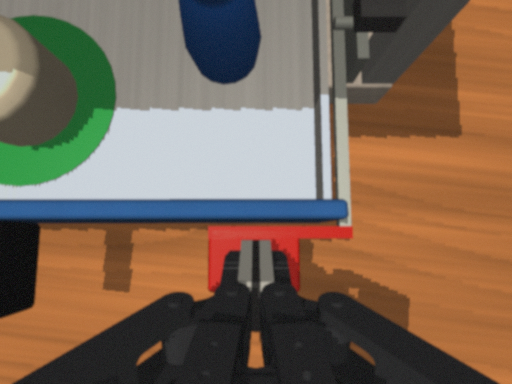

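View pics/k2.png

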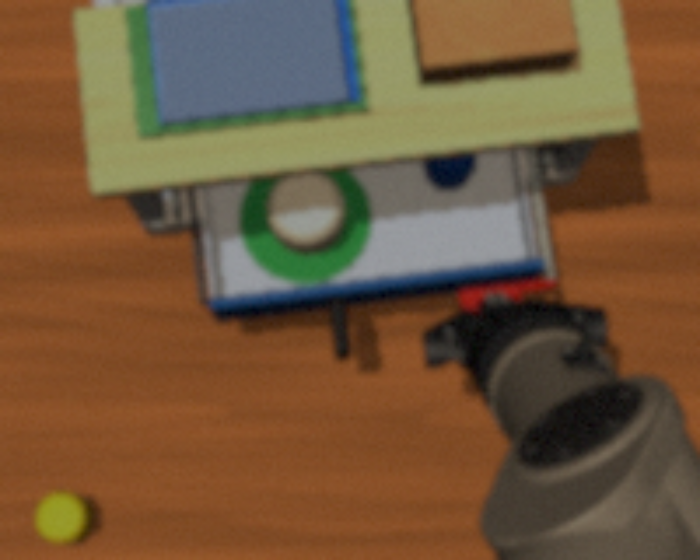

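```bash
python3 - <<'E'
from ik import *
s=read_state()
for lean in (32,35,38,41):
  for x in (-.07,-.025):
    Rr=Rt(lean);p=r2w([x,-.082,.08])
    o=solve(p,Rr,12,q0=s["q"]);o.sort(key=lambda q:-np.min(np.r_[q-lo,hi-q]))
    print(lean,x,len(o));[print("   ",q.round(2),np.min(np.r_[q-lo,hi-q]).round(2)) for q in o[:2]]
E
```

```text
32 -0.07 7
    [-0.2   0.44  0.55  1.99 -1.13  0.46 -0.25] 0.26
    [-0.19  0.44  0.54  1.99 -1.12  0.45 -0.26] 0.25
32 -0.025 10
    [-0.21  0.52  0.55  1.88 -1.09  0.49 -0.35] 0.29
    [-0.3   0.55  0.68  1.88 -1.18  0.54 -0.29] 0.26
35 -0.07 5
    [ 0.11  0.39  0.17  2.04 -1.11  0.3  -0.2 ] 0.1
    [-0.24  0.45  0.6   2.04 -1.35  0.46 -0.04] 0.09
35 -0.025 8
    [-0.2   0.51  0.54  1.93 -1.26  0.45 -0.17] 0.18
    [-0.23  0.52  0.58  1.92 -1.28  0.47 -0.15] 0.16
38 -0.07 10
    [ 0.17  0.38  0.11  2.08 -1.39  0.27  0.1 ] 0.05
    [ 0.29  0.38 -0.03  2.08 -1.32  0.23  0.05] 0.03
38 -0.025 11
    [ 0.01  0.46  0.28  1.97 -1.34  0.33 -0.02] 0.1
    [ 0.08  0.45  0.18  1.97 -1.29  0.29 -0.05] 0.09
41 -0.07 0
41 -0.025 0
```

The tray followed the finger exactly for 66 mm and is well past the latch, at about 0.09 out. The gripper body would come close to the board if I finished on the paddle, so I'll push the rest on the tab's front end.

```bash
python3 - <<'E'
from h import *
Rr=Rt(25)
plan(r2w([-.14,-.082,.139]),Rr);plan(r2w([-.175,.03,.135]),Rr);plan(r2w([-.175,.03,.078]),Rr)
E
```

```text
t 27.35 shift [-0.0001 -0.0002 -0.0705] rot [ 0.0001 -0.0084  0.0006] F [0.5  0.71 7.7 ] grip -0.001
t 27.35 shift [-0.0333 -0.1122 -0.082 ] rot [ 0.0001 -0.0084  0.0006] F [0.5  0.71 7.7 ] grip -0.001
t 27.35 shift [-0.0579 -0.1123 -0.0305] rot [ 0.0001 -0.0084  0.0006] F [0.5  0.71 7.7 ] grip -0.001
```

```bash
python3 -m creep '[[[0,0,-0.01,0,0,0,0],[0,0,-0.03,0,0,0,0],[0,0,-0.055,0,0,0,0],[-0.005,-0.01,-0.072,0,0,0,0],[-0.015,-0.035,-0.08,0,0,0,0],[-0.024,-0.065,-0.082,0,0,0,0],[-0.033,-0.095,-0.082,0,0,0,0],[-0.036,-0.112,-0.077,0,0,0,0],[-0.044,-0.112,-0.06,0,0,0,0],[-0.052,-0.112,-0.043,0,0,0,0],[-0.058,-0.112,-0.031,0,-0.008,0,0],[-0.058,-0.112,-0.031,0,-0.008,0,0]]]'
python3 rec.py;python3 - <<'E'
from h import *
s=read_state();print(w2r(s["tool_pos"]));plan(s["tool_pos"],Rt(25))
im=capture("wrist")[:,:,::-1];cv2.imwrite("pics/k3.png",im)
E
```

```text
t: 28.85
tool_pos: [0.5261, -0.0056, 0.0763]
ee_rot: [-0.012, 0.975, 0.055, 0.214]
contact_force: [-0.1, 0.5, -0.5]
grip_width: 0.0
28.85 [-0.642  0.26   0.755  2.221 -0.717  0.382 -0.775]
[-0.17786397  0.02999434  0.07625919]
t 28.85 shift [0. 0. 0.] rot [-0.0002  0.005   0.0005] F [-0.14  0.49 -0.52] grip 0.0
```

View pics/k3.png

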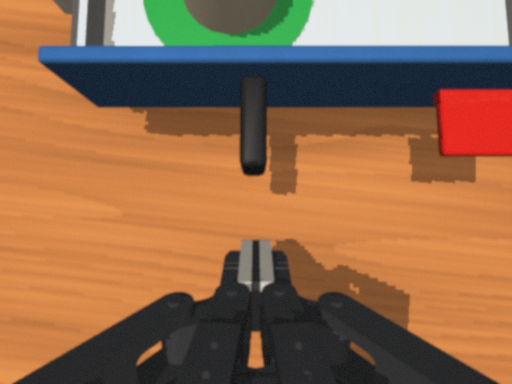

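The fingertips at (256,245) line up with the tab end at (253,172). Pushing in.

```bash
python3 -m creep '[[[0.007,0,0.0034,0,0,0,0],[0.015,0,0.007,0,0,0,0],[0.021,0,0.0098,0,0,0,0],[0.026,0,0.0121,0,0,0,0],[0.031,0,0.0145,0,0,0,0],[0.036,0,0.0168,0,0,0,0],[0.042,0,0.0196,0,0,0,0],[0.048,0,0.0224,0,0,0,0],[0.054,0,0.0252,0,0,0,0],[0.06,0,0.028,0,0,0,0],[0.066,0,0.0308,0,0,0,0],[0.07,0,0.0326,0,0,0,0]]]'
python3 rec.py;python3 - <<'E'
from h import *
s=read_state();print(w2r(s["tool_pos"]));plan(s["tool_pos"],Rt(25))
im=capture("wrist")[:,:,::-1];cv2.imwrite("pics/k4.png",im)
E
```

```text
t: 30.4
tool_pos: [0.6041, 0.003, 0.0769]
ee_rot: [-0.012, 0.975, 0.055, 0.215]
contact_force: [-2.9, -0.3, 0.8]
grip_width: 0.001
30.4 [-0.579  0.409  0.71   2.031 -0.78   0.467 -0.777]
[-0.09938783  0.02983133  0.07690565]
t 30.4 shift [0. 0. 0.] rot [0.0001 0.0031 0.0007] F [-2.91 -0.3   0.8 ] grip 0.001
```

View pics/k4.png

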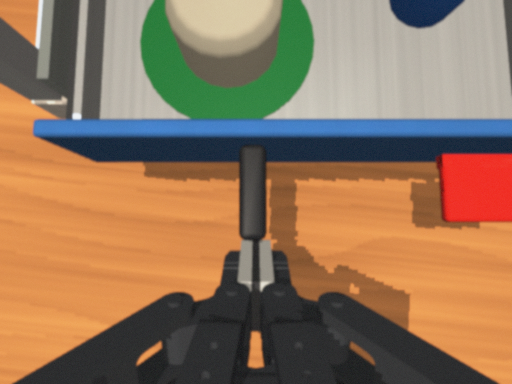

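```bash
python3 -m creep '[[[0.004,0,0.0018,0,0,0,0],[0.01,0,0.0045,0,0,0,0],[0.016,0,0.0073,0,0,0,0],[0.021,0,0.0096,0,0,0,0],[0.026,0,0.0119,0,0,0,0],[0.03,0,0.0138,0,0,0,0],[0.034,0,0.0157,0,0,0,0],[0.034,0,0.0157,0,0,0,0]]]'
python3 rec.py;python3 - <<'E'
from h import *
s=read_state();print(w2r(s["tool_pos"]))
im=capture("wrist")[:,:,::-1];cv2.imwrite("pics/k5.png",im)
E
python3 -m creep '[[[0.002,0,0.001,0,0,0,0],[0.0045,0,0.002,0,0,0,0],[0.0045,0,0.002,0,0,0,0]]]'; python3 -c "
from h import *
print(w2r(read_state()['tool_pos']))"
```

```text
t: 31.45
tool_pos: [0.643, 0.0074, 0.0778]
ee_rot: [-0.012, 0.975, 0.055, 0.216]
contact_force: [-0.2, 1.1, -0.2]
grip_width: 0.002
31.45 [-0.557  0.479  0.701  1.932 -0.793  0.51  -0.797]
[-0.0602328   0.02980403  0.07776698]
t: 31.88
tool_pos: [0.6452, 0.0076, 0.0774]
ee_rot: [-0.013, 0.975, 0.055, 0.214]
contact_force: [-12.9, -0.3, 9.4]
grip_width: 0.001
[-0.05802601  0.02975926  0.07739454]
```

View pics/k5.png

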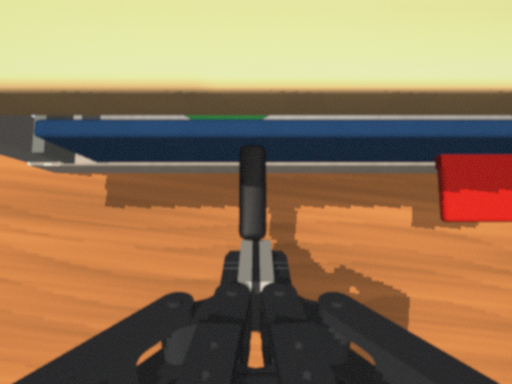

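```bash
python3 -m creep '[[[0.003,0,0.0014,0,0,0,0],[0.006,0,0.003,0,0,0,0],[0.006,0,0.003,0,0,0,0]]]'; python3 -c "
from h import *
print(w2r(read_state()['tool_pos']))"
python3 -m creep '[[[-0.006,0,-0.003,0,0,0,0],[-0.02,0,-0.01,0,0,0,0],[-0.035,0,-0.025,0,0,0,0],[-0.05,0,-0.05,0,0,0,0],[-0.06,0,-0.08,0,0,0,0],[-0.07,0,-0.11,0,0,0,0],[-0.09,0,-0.13,0,0,0,0],[-0.11,0,-0.14,0,0,0,0],[-0.11,0,-0.14,0,0,0,0]]]'
python3 - <<'E'
from h import *
ci=camera_info("wrist");im=capture("wrist")[:,:,::-1];cv2.imwrite("pics/l1.png",im)
for n,p in dict(tip=[-.042,.03,.09],pfl=[-.034,-.0595,.076],pfr=[-.034,-.1045,.076],panL=[0,.12,.1],panR=[0,-.12,.1]).items(): print(n,proj(ci,r2w(p)).round(1))
im=capture("scene")[:,:,::-1];cv2.imwrite("pics/l2.png",cv2.resize(im[130:360,90:340],None,fx=3,fy=2.6))
im=capture("top")[:,:,::-1];cv2.imwrite("pics/l3.png",im)
E
```

```text
t: 32.25
tool_pos: [0.6455, 0.0075, 0.0747]
ee_rot: [-0.015, 0.977, 0.055, 0.208]
contact_force: [-22.4, -0.9, 14.8]
grip_width: -0.003
[-0.05778585  0.0296759   0.07472533]
t: 33.38
tool_pos: [0.4888, -0.01, 0.1584]
ee_rot: [-0.017, 0.976, 0.055, 0.209]
contact_force: [0.5, 0.5, 0.7]
grip_width: -0.0
tip [[254.8   4.5]]
pfl [[374.    6.3]]
pfr [[434.2   6.1]]
panL [[125.5 -61. ]]
panR [[472.3 -62.7]]
```

View pics/l1.png

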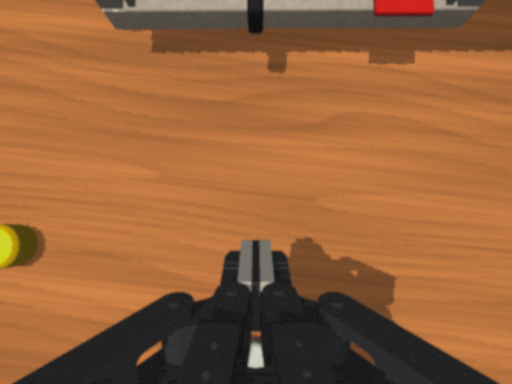

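View pics/l2.png

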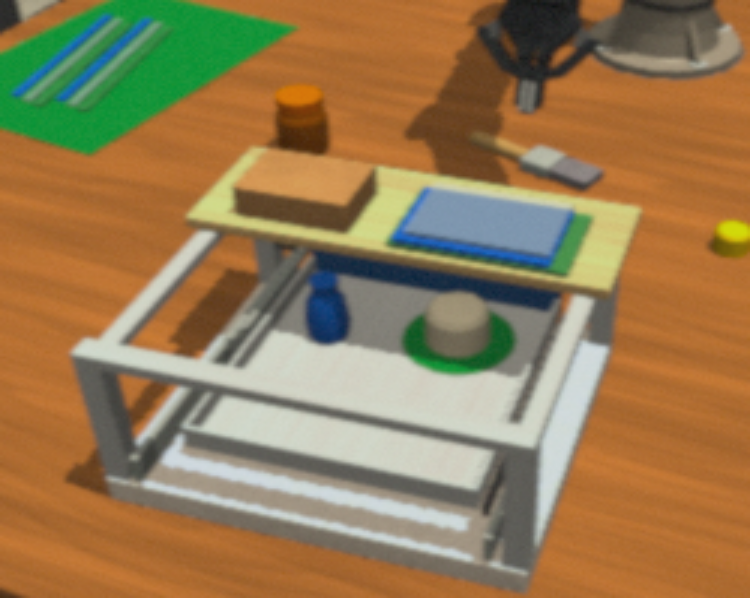

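View pics/l3.png

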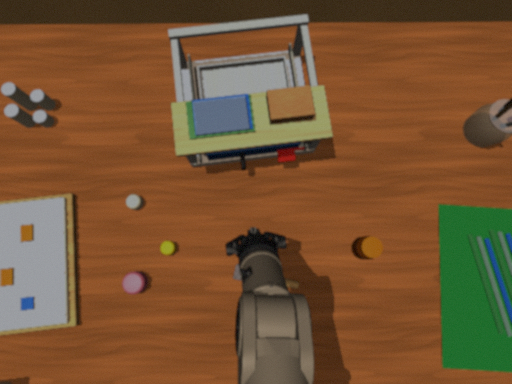

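The mould stands on the pad and the vase stands. The push stalled hard against 22 N, but the paddle edge sits lower in the image than predicted for "home". I'll check with a settled, better-framed view.

```bash
python3 -m creep '[[[0.02,0,-0.01,0,0,0,0],[0.04,0.02,-0.02,0,0.02,0,0],[0.05,0.02,-0.03,0,0.05,0,0],[0.05,0.02,-0.03,0,0.05,0,0],[0.05,0.02,-0.03,0,0.05,0,0],[0.05,0.02,-0.03,0,0.05,0,0]]]'
python3 - <<'E'
from h import *
s=read_state();print(np.abs(s["qvel"]).max())
ci=camera_info("wrist");im=capture("wrist")[:,:,::-1];cv2.imwrite("pics/m1.png",im);np.savez("m1.npz",**ci)
for x in (0,-.005,-.01):
  print(x,[proj(ci,r2w(np.array(p)+[x,0,0])).round(1).tolist() for p in ([-.042,.03,.09],[-.034,-.0595,.076],[-.034,-.1045,.076],[0,.12,.1],[0,-.12,.1])],proj(ci,r2w([-.018,.0,.17])).round(1))
E
```

```text
t: 34.28
tool_pos: [0.5255, -0.0267, 0.2057]
ee_rot: [-0.016, 0.971, 0.054, 0.233]
contact_force: [-0.2, 0.7, -0.0]
grip_width: 0.002
0.007372321392533913
0 [[[230.3, 89.7]], [[330.9, 88.2]], [[380.9, 88.2]], [[124.0, 37.8]], [[407.4, 37.5]]] [[268.4  -2.3]]
-0.005 [[[230.3, 95.2]], [[331.1, 93.5]], [[381.2, 93.5]], [[123.6, 43.2]], [[407.8, 43.0]]] [[268.4  -2.3]]
-0.01 [[[230.2, 100.8]], [[331.3, 98.8]], [[381.5, 98.7]], [[123.3, 48.7]], [[408.2, 48.5]]] [[268.4  -2.3]]
```

View pics/m1.png

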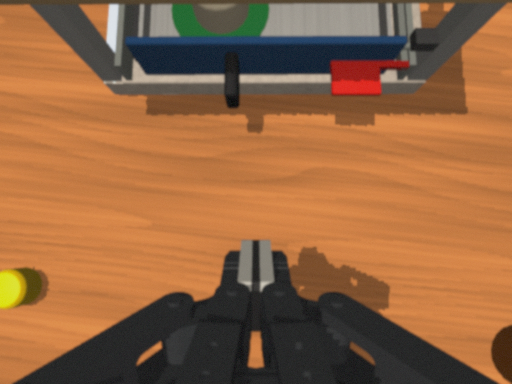

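```bash
python3 - <<'E'
from h import *
ci=dict(np.load("m1.npz"));im=cv2.imread("pics/m1.png")
cv2.imwrite("pics/m2.png",cv2.resize(im[0:120,90:290],None,fx=4,fy=4,interpolation=cv2.INTER_CUBIC));cv2.imwrite("pics/m3.png",cv2.resize(im[0:120,280:480],None,fx=4,fy=4,interpolation=cv2.INTER_CUBIC))
for n,p in dict(postLinner=[.002,.15,.03],postRinner=[.002,-.15,.03],boardmid=[-.018,0,.17],plinthL=[0,.17,.03],plinthbotL=[0,.17,0],panL=[0,.12,.1],panR=[0,-.12,.1]).items():print(n,proj(ci,r2w(p)).round(1),proj(ci,r2w(np.array(p)-[.005,0,0])).round(1))
E
```

```text
postLinner [[121.6  75.7]] [[121.3  80.2]]
postRinner [[406.4  75.6]] [[406.7  80.1]]
boardmid [[268.4  -2.3]] [[268.4   4.8]]
plinthL [[102.5  77.5]] [[102.2  82. ]]
plinthbotL [[114.4  90.2]] [[114.1  94.3]]
panL [[124.   37.8]] [[123.6  43.2]]
panR [[407.4  37.5]] [[407.8  43. ]]
```

View pics/m2.png

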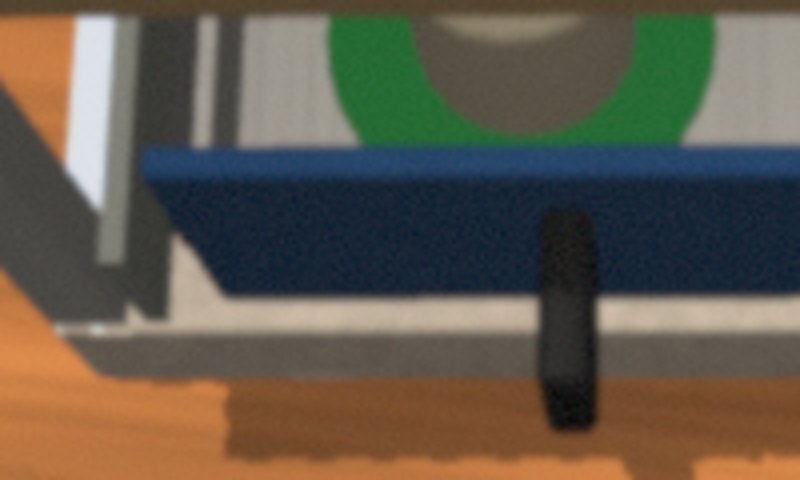

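View pics/m3.png

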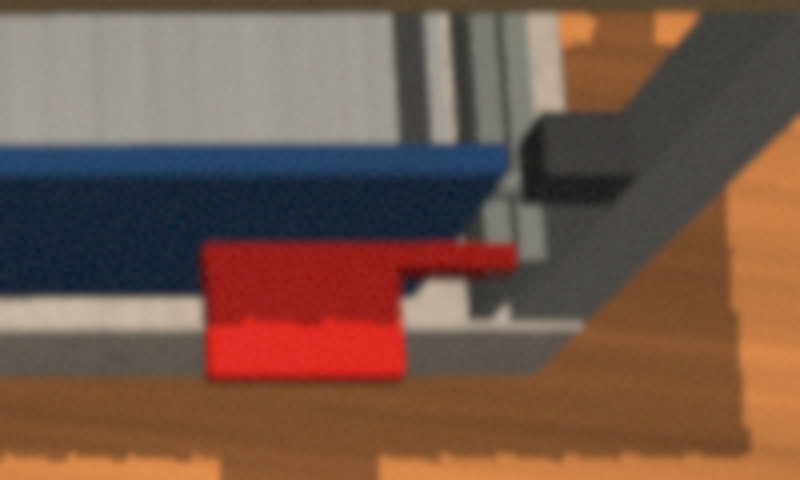

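In this frame the plinth front, the board edge and the panel all show the same 5 mm offset. That is an error in my rack estimate, so relative to the rack the panel is within about 1 mm of home. The mould is inside the green pad, and the vase, jar and brush are in place. Handing in.

```bash
python3 -c "
from cell import *
print(read_state()['t']);print(finish_job())"
```

```text
34.325
the job is handed in; nothing more can be done
None
```

I finished the job and handed it in at 34.3 s of the 72 s allowed.

**What I did**
1. I pulled the tray out by the tab until it locked. When I pushed it back in, it moved only 5.7 mm and then held against 40 N.
2. I set the larger white mould on the green pad.
3. I pressed the red paddle to its bottom (about 7.5 N) and pushed the tray in 66 mm with it held down. I then pushed the rest on the tab's front end until it stalled at about 22 N.

**Last checks**
- **Tray:** in the image the panel lines up with the front of the plinth to about 1 mm, so the tray is home.
- **Mould and vase:** the mould stands upright with green visible around it, and the vase is standing in the tray.
- **Jar and brush:** both are where they started in the images.
- **Robot:** the gripper is clear of everything.

**What disagreed or failed**
- My first estimate of the rack's position was about 5 mm off along its depth. By that estimate alone the tray looked about 5 mm short of home. The plinth and board edge showed the same offset, so I took it as a calibration error.
- The pull distance and the images, compared with the start, could still leave the tray 2–3 mm out. I relied on the hard stall and the alignment with the plinth.
- My first approach to the tab, leaned 45°, ran into joint limits without touching anything, so I redid it at 28°.

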